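# Empty the marker block and put it away

## Task

Tidy the study desk: use its handle to move the mug from the cork mat to the middle of the round coaster, and draw every marker straight out of the wooden marker block and lay it flat inside the shallow black tray. Only then pick the empty block up by its steel carrying bar and set it down upright, wholly on the cork mat, centred, its long side along the mat's long side. Don't lift the block with a marker in it or tip anything over, and leave the glue stick, tape roll and eraser where they are.

Things in the scene. Friction and masses are not known exactly. Their poses are not given: they have to be found in the camera images.
- marker0_mid (a point): marker 1 of up to 4, all alike (None if absent): 140 mm, 50 g. This point: half-way along, on the axis. White round barrel (20 mm dia., 90 mm long) to +x; square grey cap (24 x 24 x 50 mm, does not roll) at the -x end, x = -70 to -20 mm. At first level in the block, its x along the block's, barrel 70 mm deep in a channel, cap and 20 mm of barrel standing out. Lying flat, its axis is 11 mm up.
- marker1_mid (a point): marker 2 of up to 4, all alike (None if absent): 140 mm, 50 g. This point: half-way along, on the axis. White round barrel (20 mm dia., 90 mm long) to +x; square grey cap (24 x 24 x 50 mm, does not roll) at the -x end, x = -70 to -20 mm. At first level in the block, its x along the block's, barrel 70 mm deep in a channel, cap and 20 mm of barrel standing out. Lying flat, its axis is 11 mm up.
- marker2_mid (a point): marker 3 of up to 4, all alike (None if absent): 140 mm, 50 g. This point: half-way along, on the axis. White round barrel (20 mm dia., 90 mm long) to +x; square grey cap (24 x 24 x 50 mm, does not roll) at the -x end, x = -70 to -20 mm. At first level in the block, its x along the block's, barrel 70 mm deep in a channel, cap and 20 mm of barrel standing out. Lying flat, its axis is 11 mm up.
- marker3_mid (a point): marker 4 of up to 4, all alike (None if absent): 140 mm, 50 g. This point: half-way along, on the axis. White round barrel (20 mm dia., 90 mm long) to +x; square grey cap (24 x 24 x 50 mm, does not roll) at the -x end, x = -70 to -20 mm. At first level in the block, its x along the block's, barrel 70 mm deep in a channel, cap and 20 mm of barrel standing out. Lying flat, its axis is 11 mm up.
- block: loose wooden marker block, 0.7 kg: 78 mm deep (x) x 208 mm wide (y) x 52 mm high. Origin: centre of underside. Front face at x = -39 mm, with four level blind channels, 22 x 22 mm, 70 mm deep, at y = -81, -27, 27, 81 mm, floors 20 mm up (a marker's axis is 30 mm up). Markers come out along the block's -x. Some channels may be empty.
- block_handle (a point): middle of the block's carrying bar: a level round steel bar 12 mm thick and 136 mm long along the block's y, over the middle of the block, its centre line 94 mm above the block's underside (36 mm free between bar and block), on two posts at y = -62 and 62 mm
- tray: loose shallow open black tray, 0.7 kg: 192 mm (x) x 244 mm (y) x 18 mm high outside, walls and floor 6 mm thick, inside 180 x 232 mm; origin at the centre of its underside, z up
- mat: flat cork mat fixed to the desk, 244 mm (x) x 122 mm (y) x 4 mm thick; origin at the centre of its underside
- mug: white mug standing on the mat at first, 0.25 kg, 80 mm wide, 82 mm high, walls 4 mm; origin: centre of its underside; its handle is on its +y side
- mug_handle (a point): middle of the upright outer bar of the mug's handle: 11 mm thick, upright from 25 to 60 mm above the mug's underside (this point 48 mm up), 72 mm from the mug's axis, 28 mm clear of its wall; the handle lies in the mug's y-z plane, so it is pinched along the mug's x
- coaster: round coaster fixed to the desk, 110 mm in diameter, 6 mm thick; origin: centre of its underside
- glue: glue stick standing upright, 30 mm in diameter, 95 mm high; bystander; origin under its centre
- tape: roll of clear tape lying flat, 76 mm in diameter, 24 mm high; bystander; origin under its centre
- eraser: white eraser, 55 x 24 x 13 mm; bystander; origin under its centre
There are look-alikes about, which are no part of the job. Leave any blue or purple look-alike of the mug alone.

How it is judged:
By the outcome, as a careful person would: the job done as asked, in the order asked, and still so for the second after the job is handed in, with the robot touching nothing.
Of marker0, marker1, marker2, marker3 only 3 to 4 are there at a start; the rules pass over those that are not, and their reading is None.
At some moment in a run one of tray, block may be knocked a few centimetres aside while the robot is not near it.
Once in a run the grip may slacken for a moment while it holds something.
It also fails if it takes over 210 s, if anything falls off the work surface, if the arm or the gripper's body presses on something with over 40 N, if the wrist force passes 120 N, or if a joint passes its speed limit or range.

## Robot

A 7-joint arm with a two-finger parallel gripper is mounted at the origin on the work surface. World frame = base frame: x ahead of the robot, y to its left, z up, the work surface at z = 0. Lengths are in m, angles in rad, forces in N, time in s.
With the tool pointing down it reaches from about 0.4 to 0.875 m from the base axis. Payload 4.4 kg.
Tool frame: the origin (TCP) lies between the finger pads; the fingertips stand ahead of it and the grasp point (between the pads) is the TCP (ctrl.finger_overhang is the z of the fingertips in the tool frame, in m); z points along the fingers, y is the direction in which the jaws open and shut (so a half turn about z gives the same grasp; the last joint's range is limited). The gripper opens to 85 mm and grips with 20 to 120 N. Pads are 22 mm wide; open, the fingers measure 114 mm over their backs; the gripper's body (76 mm by 85 mm) begins 54 mm behind the grasp point. The pads swing forward as they close: fully open they stand 13 mm farther back than shut.
Start: joints at [1.186, 0.628, 0.038, 1.517, -0.027, 0.996, -0.02], TCP at [0.204, -0.617, 0.218] pointing down, gripper open.
Joint ranges: [-3.06, 3.06], [-0.37, 2.12], [-1.25, 1.32], [0.18, 2.47], [-1.1, 4.24], [0.23, 1.98], [-2.94, 2.94]. Speed limits (rad/s): [2.57, 2.57, 3.14, 3.14, 3.14, 3.14, 3.14].

## Interface

Orientations are given as a 3x3 rotation matrix whose columns are the frame's x, y, z axes.
In Python, from plant import ctrl gives the robot as it stands. The module is installed in compiled form; this text tells all that it offers.
- The arm moves only by the tool send_rows, never from a script. Its argument "increments" is one flat list of numbers, 7 for each row, row after row: the shift along the tool's x, y, z in cm, then the turn, a rotation vector about the tool's x, y, z in rad, then the closure, from -1 (fully open) to 1 (shut), so that 0 is half open. A call has 1 to 8 rows; each row shifts and turns the commanded pose from where the row before left it, along the tool's axes as they then stand; what a row does not reach is not made up. A row lasts 1/10 s, in which the tool goes at most 50 mm and 8.59 degrees, less where a joint would pass 70% of its speed; a pose out of reach is approached as far as the arm can. A call with a gripper value outside its range is refused whole. The fingers move at their own pace and stop on an object; "newtons" is the grip in N (left out, the last holds). Time passes only in rows, so rows that do not move let the fingers close. It gives the time, the measured TCP pose, the force and the opening at its end, in the units of the state.
- ctrl.get_obs(): the state, without advancing time (a new reading comes with each control period).
- ctrl.read_camera(name): name is "side" or "top"; returns a dict with "color" (420x560x3 uint8, red, green, blue), "vfov" (degrees; the focal length in pixels is half the picture's height over the tangent of half this angle, whatever the lens; pixels are square), "cx", "cy" (the principal point, pixels), "world_from_camera" (4x4, takes a point from camera to world coordinates). Camera axes: x right, y down, z forward; pixel columns grow to the right and rows downward; lengths in m; the calibration is good to about 2 mm. A picture is of the moment at which its call begins. There is no depth.
- ctrl.close_job(): hands the job in, once; it reports no verdict.
The state is a dict: "t": time; "qpos": joint angles; "qd": joint speeds; "tau": joint torques, N m; "position": TCP position; "tool_rot": TCP orientation; "contact_force": force on the tool from outside, world axes, zero at the start; "torque": the same for the moment, N m; "finger_gap": opening from 0.0 (shut) to 1.0 (fully open).
Only numpy, scipy, OpenCV 4.12 (cv2) and the standard library are available. Lean on these libraries where they do the work, as an engineer would, in place of code of your own. Each camera call takes 0.05 s, during which the arm holds its last target. There are 200 camera calls.

## Working session

There is one attempt and no reset: what is moved stays moved. The work goes in short steps, Python scripts to look and compute and a tool call to move; the robot and the scene stay as the last step left them, time stands still between calls to the robot, and variables do not carry over. Pictures are saved under pics/ and viewed, about 12 in all and at most 16, crops included, and the job is handed in when it is done.

Besides the shell and the picture viewer there is one more tool, called after ">>>" as name(argument=value, ...), one argument or row to a line, values as JSON. send_rows: Moves the arm, as the interface text tells. Its arguments: {"type":"object","properties":{"increments":{"type":"array"},"newtons":{"type":"number"}},"required":["increments"]}

```bash
mkdir -p pics
cat > h.py <<'E'
import numpy as np,cv2
from plant import ctrl
def cam(n):
    d=ctrl.read_camera(n); d['f']=d['color'].shape[0]/2/np.tan(np.radians(d['vfov'])/2); return d
def save(d,name,crop=None,k=1):
    im=d['color'][:,:,::-1]
    if crop: r0,r1,c0,c1=crop; im=im[r0:r1,c0:c1]
    cv2.imwrite('pics/'+name,cv2.resize(im,None,fx=k,fy=k,interpolation=cv2.INTER_CUBIC))
def ray(d,u,v,z):
    T=np.array(d['world_from_camera']); r=T[:3,:3]@np.array([(u-d['cx'])/d['f'],(v-d['cy'])/d['f'],1.])
    o=T[:3,3]; return o+r*(z-o[2])/r[2]
def proj(d,p):
    T=np.array(d['world_from_camera']); c=T[:3,:3].T@(np.array(p)-T[:3,3]); return d['cx']+d['f']*c[0]/c[2],d['cy']+d['f']*c[1]/c[2]
def st():
    o=ctrl.get_obs(); print('t',o['t'],'p',np.round(o['position'],4),'F',np.round(o['contact_force'],1),'gap',round(float(o['finger_gap']),3)); print(np.round(o['tool_rot'],3)); return o
E
python3 - <<'E'
from h import *
o=st();print(ctrl.finger_overhang)
for n in('top','side'):
    d=cam(n);save(d,n+'0.png',k=1.4);np.save(n+'0.npy',d,allow_pickle=True);print(n,d['vfov'],d['cx'],d['cy'],np.round(d['world_from_camera'],3))
E
```

```text
t 0.0 p [ 0.2036 -0.6166  0.2173] F [0.3 0.4 0.1] gap 0.997
[[ 0.95   0.313 -0.001]
 [ 0.313 -0.95   0.002]
 [-0.    -0.002 -1.   ]]
0.019
top 44.67414963712523 275.30629137289395 214.6717875879271 [[-2.400e-02 -9.970e-01  7.900e-02  3.640e-01]
 [-1.000e+00  2.400e-02 -1.000e-03 -1.000e-03]
 [-1.000e-03 -7.900e-02 -9.970e-01  1.548e+00]
 [ 0.000e+00  0.000e+00  0.000e+00  1.000e+00]]
side 42.24669787824287 284.49464751412194 207.7170472986305 [[-0.898 -0.342  0.277  0.127]
 [-0.44   0.707 -0.554  0.704]
 [-0.006 -0.619 -0.786  1.093]
 [ 0.     0.     0.     1.   ]]
```

View pics/top0.png

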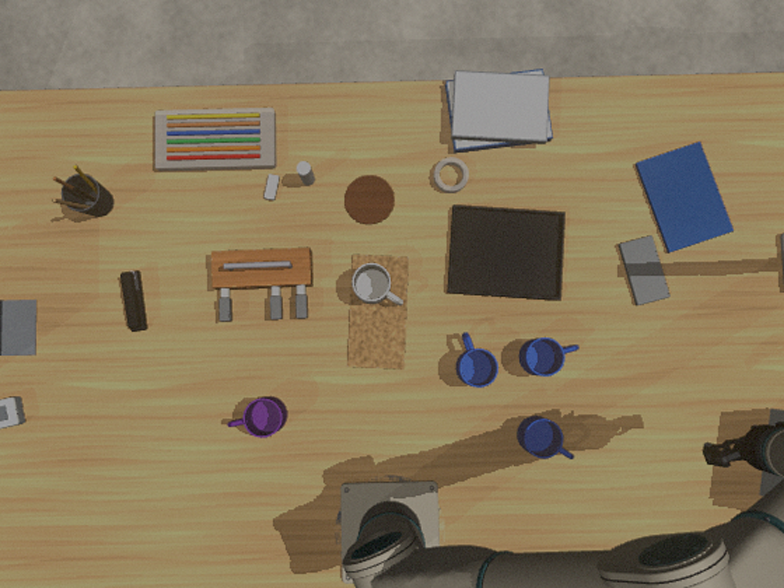

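View pics/side0.png

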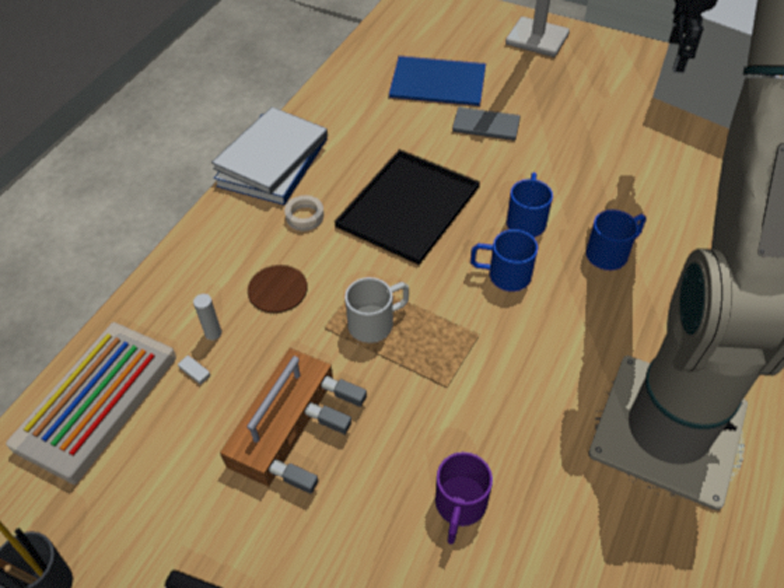

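The top view (1.4x) shows the white mug at (372,283) with its handle toward (398,301). The block is at (262,272), with three caps at (224,305), (276,303) and (301,302). The tray is at (505,253), the mat at (378,312) and the coaster at (369,199). There are four mug look-alikes: purple (265,417), blue (477,367), blue (543,356) and blue (540,437). Only the white one on the cork fits the description. I'll measure these now and take a confirming crop.

```bash
cat > meas.py <<'E'
from h import *
def cnt(m,roi):
    z=np.zeros_like(m);r0,r1,c0,c1=roi;z[r0:r1,c0:c1]=m[r0:r1,c0:c1]
    z=cv2.morphologyEx(z,cv2.MORPH_OPEN,np.ones((2,2),np.uint8))
    cs,_=cv2.findContours(z,cv2.RETR_EXTERNAL,cv2.CHAIN_APPROX_NONE);return sorted(cs,key=cv2.contourArea,reverse=True)
def rect(d,c,z):
    # back-project the contour on plane z, fit min-area rect in world (mm)
    w=np.array([ray(d,u,v,z)[:2] for u,v in c[:,0,:]+0.0],np.float32)*1000
    (cx,cy),(a,b),t=cv2.minAreaRect(w); return np.round([cx,cy,a,b,t],1)
def hsv(d): return cv2.cvtColor(d['color'],cv2.COLOR_RGB2HSV)
def tray(d):
    h=hsv(d); m=(h[...,2]<60).astype(np.uint8)*255
    return rect(d,cnt(m,(135,225,300,420))[0],.018)
E
python3 - <<'E'
from meas import *
d=np.load('top0.npy',allow_pickle=True).item();h=hsv(d)
for n,(u,v) in dict(desk=(300,330),tray=(360,180),block=(165,192),bar=(185,189),cap=(160,220),cap2=(197,218),mat=(270,240),coast=(264,142),mug=(262,195),rim=(254,207)).items(): print(n,h[v,u])
print('tray',tray(d))
u0,v0=d['cx'],d['cy']
m=((h[...,1]<60)&(h[...,2]>60)).astype(np.uint8)*255
for c in cnt(m,(200,235,145,230))[:5]: print('cap',rect(d,c,.042),c[:,0].min(0),c[:,0].max(0))
for c in cnt(m,(175,200,145,230))[:2]: print('bar',rect(d,c,.1),c[:,0].min(0),c[:,0].max(0))
for c in cnt(m,(180,230,245,295))[:2]: print('mug',rect(d,c,.08),c[:,0].min(0),c[:,0].max(0))
m=((h[...,0]<12)&(h[...,1]>120)&(h[...,2]<140)).astype(np.uint8)*255
for c in cnt(m,(120,165,240,290))[:2]: print('coaster',rect(d,c,.006),c[:,0].min(0),c[:,0].max(0))
for c in cnt(m,(170,215,145,230))[:2]: print('block',rect(d,c,.052),c[:,0].min(0),c[:,0].max(0))
save(d,'crop1.png',(110,280,140,310),4.5)
E
```

```text
desk [ 16 116 117]
tray [15 64 48]
block [21 63 65]
bar [135   4 144]
cap [  0   7 110]
cap2 [ 20  14 108]
mat [ 16 117 140]
coast [ 14 146  96]
mug [ 21  28 127]
rim [ 15   4 132]
tray [ 580.2 -266.3  241.2  190.    84.4]
cap [483.5 227.   20.7  68.4  89.3] [194 205] [201 228]
cap [480.3 333.4  20.7  68.2  89.7] [158 207] [165 230]
cap [485.2 173.8  20.7  68.3  89.1] [212 204] [219 227]
bar [5.561e+02 2.543e+02 1.090e+01 1.342e+02 4.000e-01] [161 188] [208 192]
mug [514.1  10.9 106.   81.9  86. ] [252 189] [288 218]
```

View pics/crop1.png

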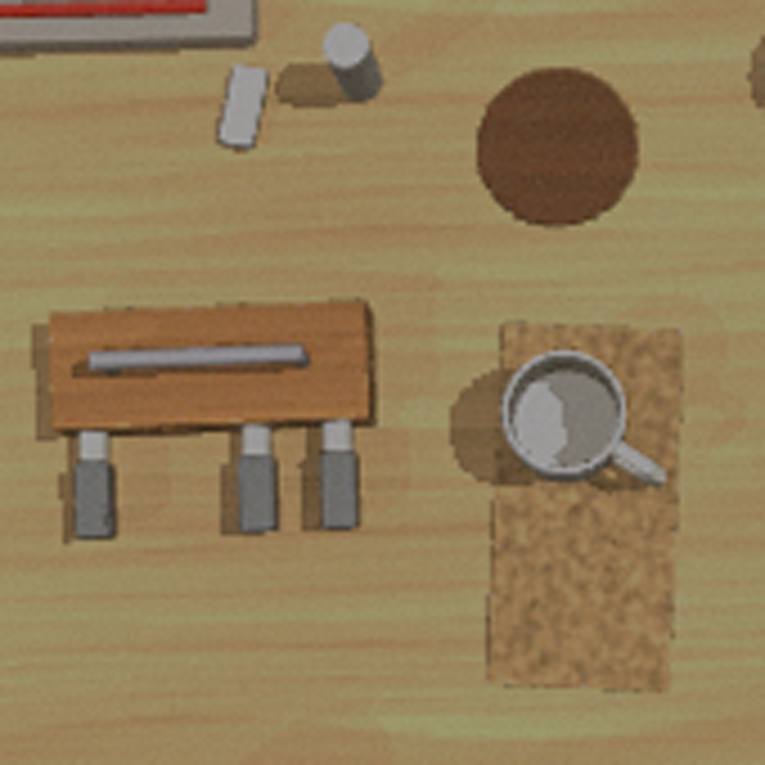

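The crop confirms the white mug on the cork: rim centre at crop (564,415), handle tip at (660,477). The mat corners and the coaster centre (557,147) are also clear. Next I convert them.

Run:
```python
from meas import *
d=np.load('top0.npy',allow_pickle=True).item();h=hsv(d)
g=lambda x,y,z: ray(d,x/4.5+140-.4,y/4.5+110-.4,z)*1000
P=lambda n,v: print(n,np.round(v,1))
mg=g(564,415,.086);P('mug',mg);ht=g(662,479,.060);P('htip',ht);v=(ht-mg)[:2];print(np.linalg.norm(v),np.degrees(np.arctan2(v[1],v[0])));P('hbar',mg[:2]+72*v/np.linalg.norm(v))
c=[g(x,y,.004) for x,y in((503,322),(683,330),(667,690),(487,683))];P('matc',np.mean(c,0));e=(c[0]+c[1]-c[2]-c[3])/2;P('matL',[np.linalg.norm(e),np.degrees(np.arctan2(e[1],e[0]))]);e=(c[0]+c[3]-c[1]-c[2])/2;P('matW',[np.linalg.norm(e),np.degrees(np.arctan2(e[1],e[0]))])
P('coaster',g(557,147,.006))
b=[g(x,y,.052) for x,y in((50,313),(365,301),(372,417),(53,430))];P('block',np.mean(b,0));e=(b[0]+b[3]-b[1]-b[2])/2;P('blkW',[np.linalg.norm(e),np.degrees(np.arctan2(e[1],e[0]))]);
b0=g(90,362,.097);b1=g(306,353,.097);P('bar',(b0+b1)/2);P('ang',[np.degrees(np.arctan2((b0-b1)[1],(b0-b1)[0]))])
for x0,x1,y,yy in((77,114,470,535),(240,277,470,528),(321,357,460,525)): P('cap',g((x0+x1)/2,(y+yy)/2,.042)); P('front',g((x0+x1)/2,yy,.042))
```

```text
mug [517.6  26.   86. ]
htip [477.1 -36.1  60. ]
74.1768869392814 -123.11844133341354
hbar [478.3 -34.3]
matc [465.   14.7   4. ]
matL [243.2  -3.9]
matW [121.2  86.2]
coaster [709.3  28.1   6. ]
block [559.6 257.6  52. ]
blkW [207.7  90.9]
bar [558.8 257.4  97. ]
ang [91.]
cap [472.  335.4  42. ]
front [450.7 335.6  42. ]
cap [471.7 228.5  42. ]
front [452.7 228.7  42. ]
cap [474.7 175.6  42. ]
front [453.4 175.9  42. ]
```

```bash
cat >> h.py <<'E'
def go(x,y,z,yaw=None):
    o=ctrl.get_obs();R=np.array(o['tool_rot']);p=np.array(o['position']);dw=np.array([x,y,z])-p
    y0=np.degrees(np.arctan2(R[1,0],R[0,0]));print('now',np.round(p,4),'yaw',round(y0,2),'z',np.round(R[:,2],3),'t',round(o['t'],1),'gap',round(float(o['finger_gap']),3),'F',np.round(o['contact_force'],1))
    if yaw is None: yaw=y0
    t=-np.radians((yaw-y0+180)%360-180); print('turn z',round(t,3)); c,s=np.cos(t),np.sin(t)
    print('before turn cm',np.round(R.T@dw*100,2),'after turn',np.round((R@np.array([[c,-s,0],[s,c,0],[0,0,1]])).T@dw*100,2))
E
python3 -c "
from h import *
go(.478,-.034,.17,57)"
```

```text
now [ 0.2036 -0.6167  0.2174] yaw 18.27 z [-0.001  0.002 -1.   ] t 0.1 gap 1.003 F [ 0.6 -0.3 -0. ]
turn z -0.676
before turn cm [ 44.32 -46.72   4.82] after turn [63.81 -8.72  4.82]
```

>>> send_rows(
  increments=[0, 0, 0, 0, 0, -0.135, -1, 0, 0, 0, 0, 0, -0.135, -1, 0, 0, 0, 0, 0, -0.135, -1, 0, 0, 0, 0, 0, -0.135, -1, 0, 0, 0, 0, 0, -0.136, -1, 4, -0.55, 0, 0, 0, 0, -1, 4, -0.55, 0, 0, 0, 0, -1, 4, -0.55, 0, 0, 0, 0, -1],
  newtons=70,
)

```text
t: 0.9
position: [0.2554, -0.5061, 0.2176]
tool_rot: [[0.545, 0.838, -0.0], [0.838, -0.545, 0.001], [0.001, -0.001, -1.0]]
contact_force: [0.5, 1.0, 0.5]
finger_gap: 1.004
```

>>> send_rows(
  increments=[4, -0.55, 0, 0, 0, 0, -1, 4, -0.55, 0, 0, 0, 0, -1, 4, -0.55, 0, 0, 0, 0, -1, 4, -0.55, 0, 0, 0, 0, -1, 4, -0.55, 0, 0, 0, 0, -1, 4, -0.55, 0, 0, 0, 0, -1, 4, -0.55, 0.2, 0, 0, 0, -1, 4, -0.55, 0.6, 0, 0, 0, -1],
)

```text
t: 1.7
position: [0.3933, -0.2139, 0.2104]
tool_rot: [[0.545, 0.838, 0.001], [0.838, -0.545, -0.001], [0.0, 0.001, -1.0]]
contact_force: [0.8, -0.9, -1.2]
finger_gap: 0.995
```

>>> send_rows(
  increments=[4, -0.55, 0.8, 0, 0, 0, -1, 4, -0.55, 0.8, 0, 0, 0, -1, 4, -0.55, 0.8, 0, 0, 0, -1, 4, -0.5, 0.8, 0, 0, 0, -1, 3.8, -0.5, 0.8, 0, 0, 0, -1, 0, 0, 0, 0, 0, 0, -1, 0, 0, 0, 0, 0, 0, -1, 0, 0, 0, 0, 0, 0, -1],
)

```text
t: 2.5
position: [0.4776, -0.036, 0.1701]
tool_rot: [[0.546, 0.838, -0.001], [0.838, -0.546, -0.001], [-0.001, -0.0, -1.0]]
contact_force: [0.7, 0.0, -0.4]
finger_gap: 1.002
```

```bash
python3 -c "
from h import *
go(.478,-.034,.053,57)
d=cam('side');save(d,'s1.png',(150,280,200,380),4)
print(proj(d,(.478,-.034,.052)))"
```

```text
now [ 0.4776 -0.036   0.1701] yaw 56.92 z [-0.001 -0.001 -1.   ] t 2.5 gap 1.002 F [ 0.7  0.  -0.4]
turn z -0.001
before turn cm [ 0.2  -0.07 11.71] after turn [ 0.2  -0.07 11.71]
(np.float64(290.82183162264494), np.float64(208.53812595892873))
```

View pics/s1.png

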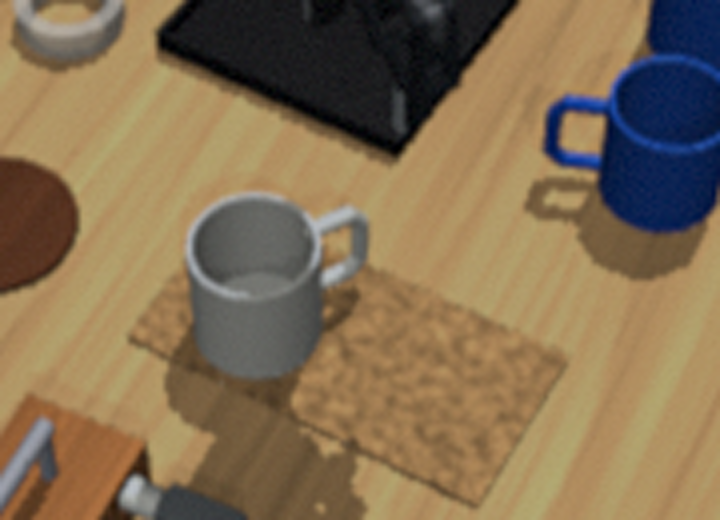

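The handle bar shows at crop (362,240) and was predicted at (363,234), so they agree. I descend and grip.

>>> send_rows(
  increments=[0.2, 0, 3, 0, 0, 0, -1, 0, 0, 3, 0, 0, 0, -1, 0, 0, 3, 0, 0, 0, -1, 0, 0, 1.5, 0, 0, 0, -1, 0, 0, 1.2, 0, 0, 0, -1, 0, 0, 0, 0, 0, 0, -1, 0, 0, 0, 0, 0, 0, 1, 0, 0, 0, 0, 0, 0, 1],
  newtons=80,
)

```text
t: 3.35
position: [0.4801, -0.0334, 0.0541]
tool_rot: [[0.545, 0.838, 0.002], [0.838, -0.545, -0.0], [0.001, 0.002, -1.0]]
contact_force: [-0.3, -0.0, 0.9]
finger_gap: 0.691
```

>>> send_rows(
  increments=[0, 0, 0, 0, 0, 0, 1, 0, 0, 0, 0, 0, 0, 1, 0, 0, 0, 0, 0, 0, 1, 0, 0, 0, 0, 0, 0, 1, 0, 0, 0, 0, 0, 0, 1, 0, 0, 0, 0, 0, 0, 1],
)

```text
t: 3.95
position: [0.4796, -0.0335, 0.0537]
tool_rot: [[0.545, 0.838, 0.001], [0.838, -0.545, -0.0], [-0.0, 0.001, -1.0]]
contact_force: [-0.4, -1.0, 6.0]
finger_gap: 0.081
```

```bash
python3 -c "
from h import *
go(.670,-.032,.08)"
```

```text
now [ 0.4796 -0.0335  0.0537] yaw 56.97 z [ 0.001 -0.    -1.   ] t 4.0 gap 0.081 F [-0.4 -1.   6. ]
turn z -0.0
before turn cm [10.51 15.88 -2.62] after turn [10.51 15.88 -2.62]
```

>>> send_rows(
  increments=[0, 0, 0, 0, 0, 0, 1, 0, 0, -0.5, 0, 0, 0, 1, 0, 0, -0.8, 0, 0, 0, 1, 0, 0, -1, 0, 0, 0, 1, 0, 0, 0, 0, 0, 0, 1],
)

```text
t: 4.45
position: [0.4803, -0.0331, 0.0776]
tool_rot: [[0.545, 0.839, 0.002], [0.839, -0.545, 0.0], [0.001, 0.002, -1.0]]
contact_force: [1.1, -0.1, -2.5]
finger_gap: 0.085
```

```bash
python3 -c "
from h import *
go(.670,-.032,.077)
d=cam('side');save(d,'s2.png',(130,290,200,380),4)"
```

```text
now [ 0.4803 -0.0331  0.0776] yaw 57.0 z [ 0.002  0.    -1.   ] t 4.5 gap 0.085 F [ 1.1 -0.1 -2.5]
turn z -0.0
before turn cm [10.42 15.85  0.11] after turn [10.42 15.85  0.11]
```

View pics/s2.png

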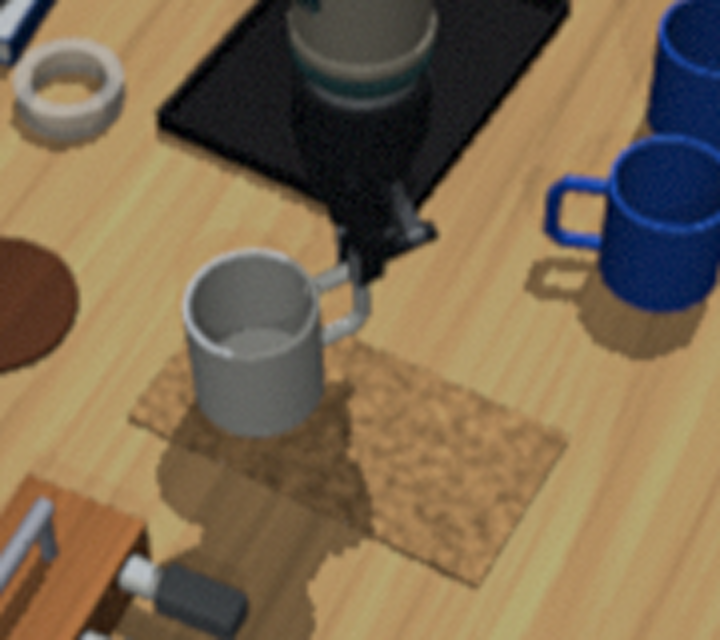

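The mug hangs upright and clear of the cork, and 2.5 N matches its weight. I carry it to the coaster.

>>> send_rows(
  increments=[1.5, 2.3, 0, 0, 0, 0, 1, 2.1, 3.2, 0, 0, 0, 0, 1, 2.1, 3.2, 0, 0, 0, 0, 1, 2.1, 3.2, 0, 0, 0, 0, 1, 1.6, 2.4, 0, 0, 0, 0, 1, 1, 1.5, 0, 0, 0, 0, 1, 0, 0, 0, 0, 0, 0, 1, 0, 0, 0, 0, 0, 0, 1],
)

```text
t: 5.3
position: [0.6671, -0.032, 0.0753]
tool_rot: [[0.545, 0.839, -0.003], [0.839, -0.545, -0.0], [-0.002, -0.002, -1.0]]
contact_force: [-0.1, -0.1, -2.8]
finger_gap: 0.081
```

```bash
python3 -c "
from h import *
go(.6717,-.0315,.057)
d=cam('top');print(proj(d,(.6717+.0375,-.0315+.0595,.11)),proj(d,(.709,.028,.006)));save(d,'t2.png',(100,220,200,320),5)"
```

```text
now [ 0.6671 -0.032   0.0753] yaw 57.0 z [-0.003 -0.    -1.   ] t 5.3 gap 0.081 F [-0.1 -0.1 -2.8]
turn z -0.0
before turn cm [0.3  0.36 1.83] after turn [0.3  0.36 1.83]
(np.float64(262.5372423091553), np.float64(134.27461205115208)) (np.float64(263.41100134200065), np.float64(142.35562368873212))
```

View pics/t2.png

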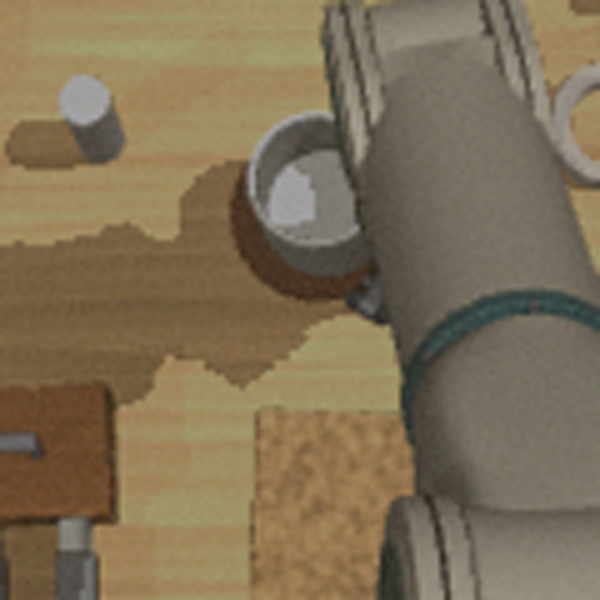

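The rim centre sits at crop (315,180), i.e. native (263,136), which matches the prediction. I lower and release.

>>> send_rows(
  increments=[0.3, 0.36, 0, 0, 0, 0, 1, 0, 0, 0.6, 0, 0, 0, 1, 0, 0, 0.6, 0, 0, 0, 1, 0, 0, 0.3, 0, 0, 0, 1, 0, 0, 0.2, 0, 0, 0, 1, 0, 0, 0.1, 0, 0, 0, 1, 0, 0, 0.1, 0, 0, 0, 1, 0, 0, 0, 0, 0, 0, 1],
)

```text
t: 6.15
position: [0.6734, -0.032, 0.0575]
tool_rot: [[0.545, 0.838, 0.001], [0.838, -0.545, -0.001], [-0.0, 0.001, -1.0]]
contact_force: [-0.4, -1.7, 0.3]
finger_gap: 0.085
```

```bash
python3 -c "
from h import *
go(.6717,-.0315,.0557)"
```

```text
now [ 0.6734 -0.032   0.0575] yaw 56.97 z [ 0.001 -0.001 -1.   ] t 6.2 gap 0.085 F [-0.4 -1.7  0.3]
turn z -0.0
before turn cm [-0.05 -0.17  0.18] after turn [-0.05 -0.17  0.18]
```

>>> send_rows(
  increments=[0, 0, 0, 0, 0, 0, 0, 0, 0, 0, 0, 0, 0, -1, 0, 0, 0, 0, 0, 0, -1, 0, 0, 0, 0, 0, 0, -1, 0, 0, 0, 0, 0, 0, -1, 0, 0, -1, 0, 0, 0, -1, 0, 0, -3, 0, 0, 0, -1, 0, 0, -5, 0, 0, 0, -1],
  newtons=40,
)

```text
t: 6.95
position: [0.6707, -0.0314, 0.1456]
tool_rot: [[0.544, 0.839, -0.007], [0.839, -0.544, 0.0], [-0.004, -0.006, -1.0]]
contact_force: [1.1, -0.4, 0.5]
finger_gap: 1.0
```

>>> send_rows(
  increments=[0, 0, -4, 0, 0, 0.1, 0, 0, 0, -2, 0, 0, 0.14, 0, 0, 0, 0, 0, 0, 0.14, 0, 0, 0, 0, 0, 0, 0.14, 0, 0, 0, 0, 0, 0, 0.14, 0, 0, 0, 0, 0, 0, 0.14, 0, 0, 0, 0, 0, 0, 0.14, 0, 0, 0, 0, 0, 0, 0.037, 0],
)

```text
t: 7.75
position: [0.6733, -0.0311, 0.2081]
tool_rot: [[1.0, 0.014, 0.001], [0.014, -1.0, 0.0], [0.001, -0.0, -1.0]]
contact_force: [-0.6, -0.2, -0.1]
finger_gap: 0.501
```

```bash
python3 -c "
from h import *
go(.485,.1753,.15,1)
print(ctrl.get_obs()['qpos'])"
```

```text
now [ 0.6733 -0.0311  0.2081] yaw 0.82 z [ 0.001  0.    -1.   ] t 7.8 gap 0.501 F [-0.6 -0.2 -0.1]
turn z -0.003
before turn cm [-18.53 -20.91   5.8 ] after turn [-18.47 -20.96   5.8 ]
[-0.03447238  0.67486836  0.06934502  1.45570407 -0.05126203  1.01202412
 -1.50959666]
```

>>> send_rows(
  increments=[-1.5, -2, 0, 0, 0, 0, 0, -3.3, -3.7, 0.8, 0, 0, 0, 0, -3.3, -3.7, 1, 0, 0, 0, 0, -3.3, -3.7, 1, 0, 0, 0, 0, -3.3, -3.7, 1, 0, 0, 0, 0, -2.4, -2.6, 1, 0, 0, 0, 0, -1.4, -1.5, 1, 0, 0, 0, 0, 0, 0, 0, 0, 0, 0, 0],
)

```text
t: 8.55
position: [0.4826, 0.1759, 0.1493]
tool_rot: [[1.0, 0.024, -0.003], [0.024, -1.0, 0.001], [-0.003, -0.001, -1.0]]
contact_force: [0.5, 0.3, -0.0]
finger_gap: 0.502
```

Run:
```python
from meas import *
go(.485,.1753,.04,1)
d=cam('side');save(d,'s3.png',(190,360,140,300),4)
for y in(-81,-27,81):
    a=np.radians(1);c,s=np.cos(a),np.sin(a);p=np.array([.5596,.2576,.042])+np.array([c*-.109-s*y/1e3,s*-.109+c*y/1e3,0]);u,v=proj(d,p);print(round((u-140)*4),round((v-190)*4))
t=cam('top');save(t,'t3.png',(100,250,130,330),4);print(tray(t))
```

```text
now [0.4826 0.1759 0.1493] yaw 1.36 z [-0.003  0.001 -1.   ] t 8.6 gap 0.502 F [ 0.5  0.3 -0. ]
turn z 0.006
before turn cm [ 0.27  0.08 10.93] after turn [ 0.27  0.08 10.93]
483 367
438 446
341 616
[ 580.1 -266.5  241.   189.9   84.5]
```

View pics/s3.png

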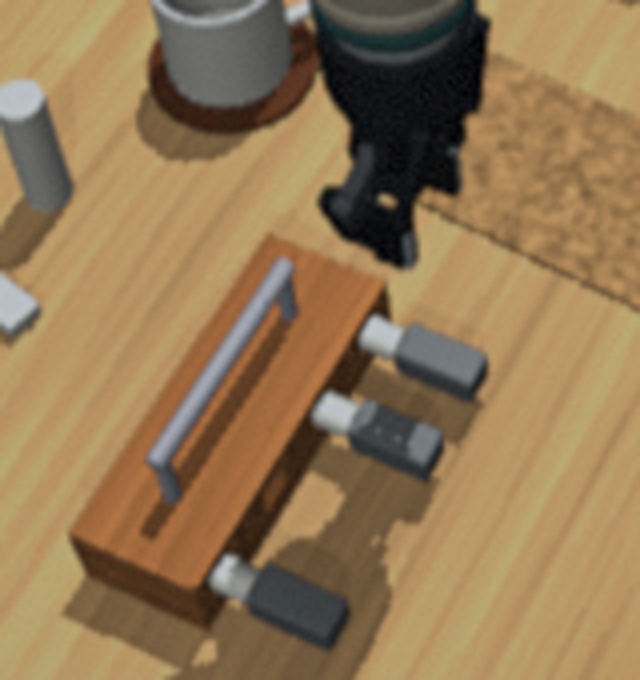

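The side crop has the cap fronts at about (480,367), (435,445) and (340,614), matching the predictions, so the block hasn't moved. The mug stands on the coaster. Now the right-hand marker.

>>> send_rows(
  increments=[0.25, 0.05, 2, 0, 0, 0, 0.12, 0, 0, 3, 0, 0, 0, 0.12, 0, 0, 3, 0, 0, 0, 0.12, 0, 0, 1.7, 0, 0, 0, 0.12, 0, 0, 1.2, 0, 0, 0, 0.12, 0, 0, 0, 0, 0, 0, 0.12, 0, 0, 0, 0, 0, 0, 1, 0, 0, 0, 0, 0, 0, 1],
  newtons=40,
)

```text
t: 9.45
position: [0.4895, 0.1724, 0.0417]
tool_rot: [[1.0, 0.017, 0.002], [0.017, -1.0, 0.001], [0.002, -0.001, -1.0]]
contact_force: [0.1, 0.1, 0.3]
finger_gap: 0.112
```

>>> send_rows(
  increments=[0, 0, 0, 0, 0, 0, 1, 0, 0, 0, 0, 0, 0, 1, 0, 0, 0, 0, 0, 0, 1],
)

```text
t: 9.75
position: [0.4886, 0.1725, 0.041]
tool_rot: [[1.0, 0.018, 0.001], [0.018, -1.0, 0.0], [0.001, -0.0, -1.0]]
contact_force: [-0.2, 0.6, 0.9]
finger_gap: 0.005
```

```bash
python3 -c "
from h import *
go(.395,.1738,.04,1)"
```

```text
now [0.4886 0.1725 0.041 ] yaw 1.02 z [ 0.001  0.    -1.   ] t 9.8 gap 0.005 F [-0.2  0.6  0.9]
turn z 0.0
before turn cm [-9.35 -0.29  0.1 ] after turn [-9.35 -0.29  0.1 ]
```

Run:
```python
from meas import *
d=cam('side');save(d,'s4.png',(190,360,140,300),4)
o=ctrl.get_obs()['position'];u,v=proj(d,o);print((u-140)*4,(v-190)*4);print(ctrl.get_obs()['qpos'])
```

```text
427.06984515538227 340.4129870881602
[-0.42149266  0.72193488  0.04186541  2.02367924 -0.0716307   0.39673484
 -1.87690104]
```

View pics/s4.png

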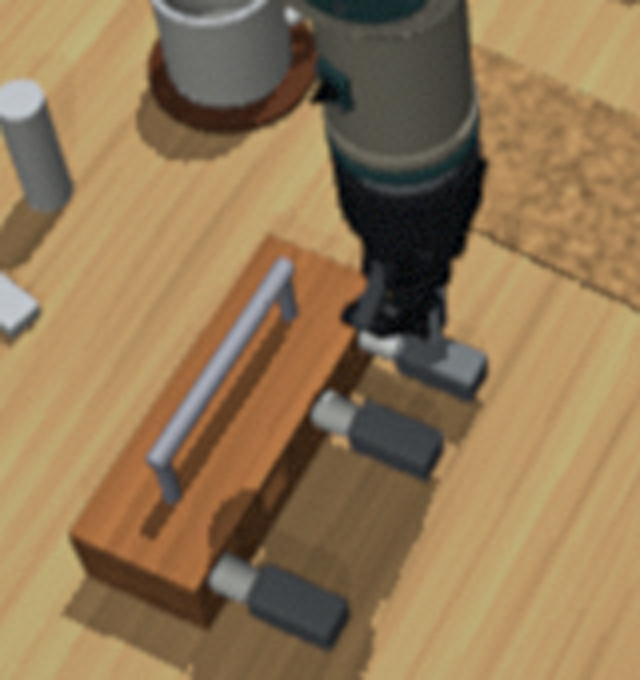

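Run:
```python
from meas import *
d=cam('side');a=cv2.resize(d['color'][235:300,205:275],None,fx=6,fy=6,interpolation=cv2.INTER_CUBIC)
a=cv2.convertScaleAbs(a,alpha=1.8,beta=30)
o=ctrl.get_obs();p=o['position']
for dz in(0,-.019):
    u,v=proj(d,p+np.array([0,0,dz]));cv2.circle(a,(int((u-205)*6),int((v-235)*6)),3,(255,0,0),-1)
cv2.imwrite('pics/s5.png',a[:,:,::-1])
```

```text
(no output)
```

View pics/s5.png

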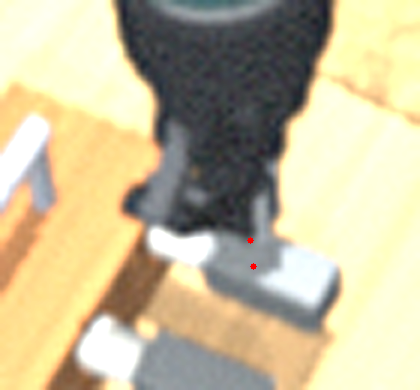

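The pads are shut (gap 0.005) and sit above the cap, so the tool isn't where its reported pose says. I raise it and compare the shut and open fingers with the projected TCP.

>>> send_rows(
  increments=[0, 0, -2, 0, 0, 0, 1, 0, 0, -4, 0, 0, 0, 1, 0, 0, -4, 0, 0, 0, 1, 0, 0, -2, 0, 0, 0, 1, 0, 0, 0, 0, 0, 0, 1, 0, 0, 0, 0, 0, 0, 1],
)

```text
t: 10.45
position: [0.4881, 0.1724, 0.1606]
tool_rot: [[1.0, 0.018, 0.0], [0.018, -1.0, 0.0], [0.0, -0.0, -1.0]]
contact_force: [-1.2, -0.6, -0.1]
finger_gap: 0.003
```

```bash
cat > tip.py <<'E'
from meas import *
def tipimg(name):
    d=cam('side');o=ctrl.get_obs();p=o['position'];R=np.array(o['tool_rot'])
    u,v=[int(x) for x in proj(d,p)];a=d['color'][v-40:v+25,u-35:u+35]
    a=cv2.convertScaleAbs(cv2.resize(a,None,fx=5.5,fy=5.5,interpolation=cv2.INTER_CUBIC),alpha=1.8,beta=30)
    for t,c in(((0,0,0),(255,0,0)),((0,0,.019),(255,0,0)),((0,.02,0),(0,255,0)),((.02,0,0),(0,0,255))):
        x,y=proj(d,p+R@np.array(t));cv2.circle(a,(int((x-u+35)*5.5),int((y-v+40)*5.5)),3,c,-1)
    cv2.imwrite(name,a[:,:,::-1]);st()
E
python3 -c "
from tip import *
tipimg('a.png')"
```

```text
t 10.5 p [0.4876 0.1722 0.1598] F [ 0.4 -0.2  0.1] gap 0.001
[[ 1.     0.018 -0.001]
 [ 0.018 -1.    -0.001]
 [-0.001  0.    -1.   ]]
```

>>> send_rows(
  increments=[0, 0, 0, 0, 0, 0, -1, 0, 0, 0, 0, 0, 0, -1, 0, 0, 0, 0, 0, 0, -1, 0, 0, 0, 0, 0, 0, -1, 0, 0, 0, 0, 0, 0, -1],
)

```text
t: 11.0
position: [0.4882, 0.1724, 0.1604]
tool_rot: [[1.0, 0.018, -0.0], [0.018, -1.0, -0.0], [-0.0, 0.0, -1.0]]
contact_force: [-0.4, -0.1, 0.2]
finger_gap: 0.851
```

```bash
python3 -c "
from tip import *
tipimg('b.png')
cv2.imwrite('pics/s6.png',np.hstack([cv2.imread('a.png'),cv2.imread('b.png')]))"
```

```text
t 11.05 p [0.4883 0.1724 0.1605] F [ 1.   0.5 -0.3] gap 0.925
[[ 1.     0.018 -0.   ]
 [ 0.018 -1.    -0.   ]
 [-0.     0.    -1.   ]]
```

View pics/s6.png

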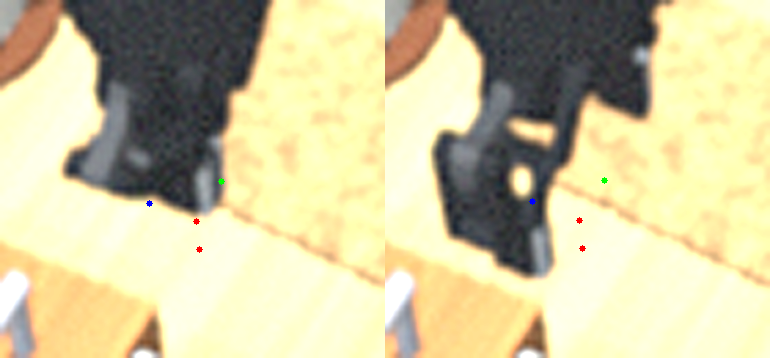

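In the open view the jaws do separate along tool y as expected. The tips sit about 20–25 mm higher than the reported pose implies. I'll probe the bare desk with shut fingers to get the true tip height.

>>> send_rows(
  increments=[-3, 0, 2, 0, 0, 0, 1, -4, 0, 3, 0, 0, 0, 1, -2, 0, 3, 0, 0, 0, 1, 0, 0, 3, 0, 0, 0, 1, 0, 0, 1.5, 0, 0, 0, 1, 0, 0, 0.3, 0, 0, 0, 1, 0, 0, 0.2, 0, 0, 0, 1, 0, 0, 0, 0, 0, 0, 1],
)

```text
t: 11.85
position: [0.3997, 0.1715, 0.0322]
tool_rot: [[1.0, 0.018, -0.003], [0.018, -1.0, -0.002], [-0.003, 0.002, -1.0]]
contact_force: [-0.2, 0.0, -0.9]
finger_gap: 0.001
```

>>> send_rows(
  increments=[0, 0, 0.3, 0, 0, 0, 1, 0, 0, 0.3, 0, 0, 0, 1, 0, 0, 0, 0, 0, 0, 1],
)

```text
t: 12.15
position: [0.3998, 0.1715, 0.0266]
tool_rot: [[1.0, 0.018, -0.003], [0.018, -1.0, -0.001], [-0.003, 0.001, -1.0]]
contact_force: [-0.3, -0.5, 0.3]
finger_gap: -0.004
```

>>> send_rows(
  increments=[0, 0, 0.3, 0, 0, 0, 1, 0, 0, 0.3, 0, 0, 0, 1, 0, 0, 0, 0, 0, 0, 1],
)

```text
t: 12.45
position: [0.3997, 0.1714, 0.0206]
tool_rot: [[1.0, 0.018, -0.003], [0.018, -1.0, -0.001], [-0.003, 0.001, -1.0]]
contact_force: [0.3, -0.4, 1.0]
finger_gap: -0.001
```

>>> send_rows(
  increments=[0, 0, 0.3, 0, 0, 0, 1, 0, 0, 0.3, 0, 0, 0, 1, 0, 0, 0, 0, 0, 0, 1],
)

```text
t: 12.75
position: [0.3996, 0.1714, 0.0146]
tool_rot: [[1.0, 0.018, -0.003], [0.018, -1.0, -0.001], [-0.003, 0.001, -1.0]]
contact_force: [-0.3, 0.3, -0.1]
finger_gap: 0.0
```

>>> send_rows(
  increments=[0, 0, 0.3, 0, 0, 0, 1, 0, 0, 0.2, 0, 0, 0, 1, 0, 0, 0, 0, 0, 0, 1],
)

```text
t: 13.05
position: [0.3996, 0.1714, 0.0096]
tool_rot: [[1.0, 0.018, -0.003], [0.018, -1.0, -0.001], [-0.003, 0.001, -1.0]]
contact_force: [-0.3, 0.5, 1.0]
finger_gap: -0.001
```

>>> send_rows(
  increments=[0, 0, 0.3, 0, 0, 0, 1, 0, 0, 0.1, 0, 0, 0, 1, 0, 0, 0, 0, 0, 0, 1],
)

```text
t: 13.35
position: [0.3996, 0.1713, 0.0056]
tool_rot: [[1.0, 0.018, -0.003], [0.018, -1.0, -0.001], [-0.003, 0.001, -1.0]]
contact_force: [-0.3, 0.6, -1.0]
finger_gap: 0.005
```

>>> send_rows(
  increments=[0, 0, 0.2, 0, 0, 0, 1, 0, 0, 0.1, 0, 0, 0, 1, 0, 0, 0, 0, 0, 0, 1],
)

```text
t: 13.65
position: [0.3995, 0.1713, 0.0025]
tool_rot: [[1.0, 0.018, -0.003], [0.018, -1.0, -0.002], [-0.003, 0.001, -1.0]]
contact_force: [-0.8, 0.7, 0.1]
finger_gap: 0.001
```

>>> send_rows(
  increments=[0, 0, 0.2, 0, 0, 0, 1, 0, 0, 0.1, 0, 0, 0, 1, 0, 0, 0, 0, 0, 0, 1],
)

```text
t: 13.95
position: [0.3995, 0.1713, -0.0006]
tool_rot: [[1.0, 0.018, -0.003], [0.018, -1.0, -0.002], [-0.003, 0.001, -1.0]]
contact_force: [-0.5, -1.1, -0.3]
finger_gap: -0.002
```

>>> send_rows(
  increments=[0, 0, 0.1, 0, 0, 0, 1, 0, 0, 0.1, 0, 0, 0, 1, 0, 0, 0, 0, 0, 0, 1],
)

```text
t: 14.25
position: [0.3995, 0.1713, -0.0025]
tool_rot: [[1.0, 0.018, -0.003], [0.018, -1.0, -0.001], [-0.003, 0.001, -1.0]]
contact_force: [-0.2, 0.1, -0.1]
finger_gap: 0.005
```

>>> send_rows(
  increments=[0, 0, 0.1, 0, 0, 0, 1, 0, 0, 0.1, 0, 0, 0, 1, 0, 0, 0, 0, 0, 0, 1],
)

```text
t: 14.55
position: [0.3995, 0.1713, -0.0046]
tool_rot: [[1.0, 0.018, -0.003], [0.018, -1.0, -0.001], [-0.003, 0.001, -1.0]]
contact_force: [0.8, -0.5, 0.0]
finger_gap: -0.0
```

>>> send_rows(
  increments=[0, 0, 0.1, 0, 0, 0, 1, 0, 0, 0.1, 0, 0, 0, 1, 0, 0, 0, 0, 0, 0, 1],
)

```text
t: 14.85
position: [0.3995, 0.1713, -0.0066]
tool_rot: [[1.0, 0.018, -0.003], [0.018, -1.0, -0.001], [-0.003, 0.001, -1.0]]
contact_force: [-0.5, -0.2, 0.2]
finger_gap: -0.003
```

>>> send_rows(
  increments=[0, 0, 0.1, 0, 0, 0, 1, 0, 0, 0.1, 0, 0, 0, 1, 0, 0, 0, 0, 0, 0, 1],
)

```text
t: 15.15
position: [0.4, 0.1715, -0.008]
tool_rot: [[1.0, 0.018, -0.004], [0.018, -1.0, -0.002], [-0.004, 0.002, -1.0]]
contact_force: [0.0, 0.1, -0.6]
finger_gap: -0.001
```

>>> send_rows(
  increments=[0, 0, 0.1, 0, 0, 0, 1, 0, 0, 0.1, 0, 0, 0, 1, 0, 0, 0, 0, 0, 0, 1],
)

```text
t: 15.45
position: [0.4005, 0.1717, -0.0095]
tool_rot: [[1.0, 0.018, -0.005], [0.018, -1.0, -0.002], [-0.005, 0.002, -1.0]]
contact_force: [0.2, 0.1, 0.3]
finger_gap: 0.001
```

```bash
python3 -c "
from tip import *
tipimg('pics/s7.png')"
```

```text
t 15.5 p [ 0.4005  0.1717 -0.0094] F [ 0.1 -0.3 -0.3] gap -0.003
[[ 1.     0.018 -0.005]
 [ 0.018 -1.    -0.002]
 [-0.005  0.002 -1.   ]]
```

View pics/s7.png

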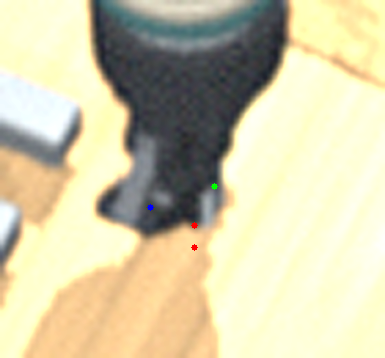

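The tip shows at about (175,235), right at the projected TCP, and there is no contact even at a reported -9.5 mm. The arm is also near its inner reach here. So the real tool is about 20–30 mm higher than reported. I'll work with that offset, and start with the isolated left marker, where fully open jaws fit. Its grasp will calibrate the lateral offset.

>>> send_rows(
  increments=[0, 0, -4, 0, 0, 0, 0, 0, 0, -4, 0, 0, 0, -1, 0, 0, -4, 0, 0, 0, -1, 1.5, -3.5, -2, 0, 0, 0, -1, 1.5, -3.5, 0, 0, 0, 0, -1, 1.5, -3.5, 0, 0, 0, 0, -1, 1.5, -3.5, 0, 0, 0, 0, -1, 2, -2.5, 0, 0, 0, 0, -1],
)

```text
t: 16.3
position: [0.4771, 0.3417, 0.1295]
tool_rot: [[1.0, 0.021, -0.007], [0.021, -1.0, -0.001], [-0.007, 0.001, -1.0]]
contact_force: [1.1, 0.5, -0.3]
finger_gap: 1.0
```

```bash
python3 -c "
from h import *
go(.4822,.3373,.015,1)"
```

```text
now [0.4771 0.3417 0.1295] yaw 1.21 z [-0.007 -0.001 -1.   ] t 16.3 gap 1.0 F [ 1.1  0.5 -0.3]
turn z 0.004
before turn cm [ 0.58  0.44 11.44] after turn [ 0.58  0.43 11.44]
```

>>> send_rows(
  increments=[0.3, 0.4, 3, 0, 0, 0, -1, 0, 0, 3, 0, 0, 0, -1, 0, 0, 2, 0, 0, 0, -1, 0, 0, 1.5, 0, 0, 0, -1, 0, 0, 1, 0, 0, 0, -1, 0, 0, 0.5, 0, 0, 0, -1, 0, 0, 0.4, 0, 0, 0, -1, 0, 0, 0, 0, 0, 0, -1],
)

```text
t: 17.1
position: [0.4809, 0.3343, 0.016]
tool_rot: [[1.0, 0.018, -0.005], [0.018, -1.0, -0.002], [-0.005, 0.002, -1.0]]
contact_force: [1.0, -0.8, 0.2]
finger_gap: 0.999
```

>>> send_rows(
  increments=[0, 0, 0, 0, 0, 0, 0, 0, 0, 0, 0, 0, 0, 0.3, 0, 0, 0, 0, 0, 0, 1, 0, 0, 0, 0, 0, 0, 1, 0, 0, 0, 0, 0, 0, 1, 0, 0, 0, 0, 0, 0, 1, 0, 0, 0, 0, 0, 0, 1],
  newtons=40,
)

```text
t: 17.8
position: [0.4806, 0.3353, 0.0162]
tool_rot: [[1.0, 0.019, -0.005], [0.019, -1.0, -0.001], [-0.005, 0.001, -1.0]]
contact_force: [-0.7, 3.0, 4.6]
finger_gap: 0.268
```

```bash
python3 -c "
from h import *
go(.4822,.3373,.015,1)"
```

```text
now [0.4806 0.3353 0.0162] yaw 1.06 z [-0.005 -0.001 -1.   ] t 17.8 gap 0.268 F [-0.7  3.   4.6]
turn z 0.001
before turn cm [ 0.17 -0.19  0.12] after turn [ 0.17 -0.2   0.12]
```

Gripped: gap 0.268 is about 23 mm for a 24 mm cap. I draw it straight out along block -x.

>>> send_rows(
  increments=[-0.5, 0, 0, 0, 0, 0, 1, -1, 0, 0, 0, 0, 0, 1, -1.5, 0, 0, 0, 0, 0, 1, -1.5, 0, 0, 0, 0, 0, 1, -1.5, 0, 0, 0, 0, 0, 1, -1.5, 0, 0, 0, 0, 0, 1, -1, 0, 0, 0, 0, 0, 1, 0, 0, 0, 0, 0, 0, 1],
)

```text
t: 18.6
position: [0.3931, 0.3319, 0.0159]
tool_rot: [[1.0, 0.018, -0.008], [0.018, -1.0, -0.004], [-0.008, 0.004, -1.0]]
contact_force: [1.0, 0.7, -1.1]
finger_gap: 0.269
```

Run:
```python
from meas import *
go(.66,-.27,.12,-5)
d=cam('side');save(d,'s8.png',(180,360,110,300),3.6)
```

```text
now [0.3931 0.3319 0.0159] yaw 1.05 z [-0.008 -0.004 -1.   ] t 18.6 gap 0.269 F [ 1.   0.7 -1.1]
turn z 0.106
before turn cm [ 25.5   60.7  -10.41] after turn [ 31.75  57.68 -10.41]
```

View pics/s8.png

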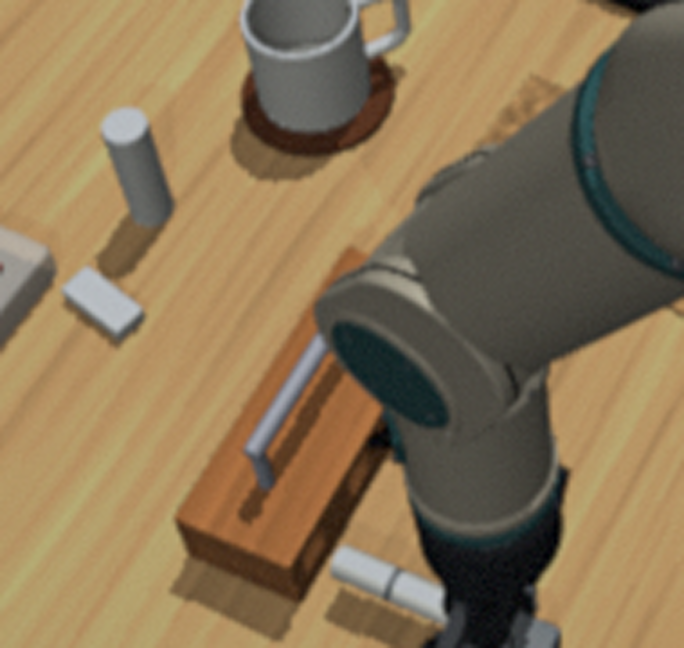

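The marker is fully out and level (around (400,580) in the crop), with the block undisturbed. I lift it and carry it to the tray.

>>> send_rows(
  increments=[0, 0, -1.5, 0, 0, 0, 1, 0, 0, -3, 0, 0, 0, 1, 0, 0, -3, 0, 0, 0, 1, 0, 0, -2.5, 0, 0, 0, 1, 0, 0, -1.2, 0, 0, 0.055, 1, 0, 0, 0, 0, 0, 0.06, 1, 0, 0, 0, 0, 0, 0, 1],
)

```text
t: 19.35
position: [0.3972, 0.3327, 0.1287]
tool_rot: [[0.995, -0.098, -0.004], [-0.098, -0.995, -0.002], [-0.003, 0.003, -1.0]]
contact_force: [-0.1, 0.3, -0.3]
finger_gap: 0.27
```

Run:
```python
from meas import *
go(.534,-.327,.12,-5.5)
d=cam('top');print(tray(d))
```

```text
now [0.3972 0.3327 0.1287] yaw -5.62 z [-0.004 -0.002 -1.   ] t 19.4 gap 0.27 F [-0.1  0.3 -0.3]
turn z -0.002
before turn cm [20.07 64.32  0.97] after turn [19.94 64.36  0.97]
[ 580.1 -266.7  241.2  190.1   84.8]
```

>>> send_rows(
  increments=[0.6, 2, 0, 0, 0, 0, 1, 1, 3.2, 0, 0, 0, 0, 1, 1.3, 4.2, 0, 0, 0, 0, 1, 1.3, 4.2, 0, 0, 0, 0, 1, 1.3, 4.2, 0, 0, 0, 0, 1, 1.3, 4.2, 0, 0, 0, 0, 1, 1.3, 4.2, 0, 0, 0, 0, 1, 1.3, 4.2, 0, 0, 0, 0, 1],
)

```text
t: 20.2
position: [0.4604, 0.0191, 0.1284]
tool_rot: [[0.995, -0.096, -0.005], [-0.096, -0.995, -0.003], [-0.005, 0.003, -1.0]]
contact_force: [1.4, 0.6, -0.6]
finger_gap: 0.273
```

>>> send_rows(
  increments=[1.3, 4.2, 0, 0, 0, 0, 1, 1.3, 4.2, 0, 0, 0, 0, 1, 1.3, 4.2, 0, 0, 0, 0, 1, 1.3, 4.2, 0, 0, 0, 0, 1, 1.3, 4.2, 0, 0, 0, 0, 1, 1.3, 4.2, 0, 0, 0, 0, 1, 1.2, 4, 0, 0, 0, 0, 1, 1, 3.2, 0, 0, 0, 0, 1],
)

```text
t: 21.0
position: [0.5277, -0.3145, 0.1286]
tool_rot: [[0.995, -0.098, -0.006], [-0.098, -0.995, -0.004], [-0.005, 0.004, -1.0]]
contact_force: [0.5, 0.8, -0.6]
finger_gap: 0.27
```

>>> send_rows(
  increments=[0.5, 1.5, 0, 0, 0, 0, 1, 0, 0, 0, 0, 0, 0, 1, 0, 0, 0, 0, 0, 0, 1],
)

```text
t: 21.3
position: [0.5312, -0.326, 0.1283]
tool_rot: [[0.995, -0.097, -0.006], [-0.097, -0.995, -0.001], [-0.006, 0.002, -1.0]]
contact_force: [-0.3, -0.0, -0.1]
finger_gap: 0.268
```

Run:
```python
from meas import *
go(.534,-.327,.016,-5.5)
```

```text
now [ 0.5312 -0.326   0.1283] yaw -5.57 z [-0.006 -0.001 -1.   ] t 21.3 gap 0.268 F [-0.3 -0.  -0.1]
turn z -0.001
before turn cm [ 0.36  0.05 11.22] after turn [ 0.36  0.05 11.22]
```

>>> send_rows(
  increments=[0.3, 0, 2, 0, 0, 0, 1, 0, 0, 3, 0, 0, 0, 1, 0, 0, 3, 0, 0, 0, 1, 0, 0, 2, 0, 0, 0, 1, 0, 0, 1, 0, 0, 0, 1, 0, 0, 0.6, 0, 0, 0, 1, 0, 0, 0.4, 0, 0, 0, 1, 0, 0, 0, 0, 0, 0, 1],
)

```text
t: 22.1
position: [0.5346, -0.3268, 0.0094]
tool_rot: [[0.995, -0.097, -0.005], [-0.097, -0.995, -0.002], [-0.004, 0.003, -1.0]]
contact_force: [-0.3, 0.4, -0.3]
finger_gap: 0.269
```

>>> send_rows(
  increments=[0, 0, 0.2, 0, 0, 0, 1, 0, 0, 0.1, 0, 0, 0, 1, 0, 0, 0, 0, 0, 0, 1],
)

```text
t: 22.4
position: [0.5352, -0.3274, 0.0071]
tool_rot: [[0.995, -0.097, -0.003], [-0.097, -0.995, -0.003], [-0.003, 0.003, -1.0]]
contact_force: [0.3, 1.1, 5.3]
finger_gap: 0.273
```

>>> send_rows(
  increments=[0, 0, 0.1, 0, 0, 0, 1, 0, 0, 0.1, 0, 0, 0, 1, 0, 0, 0, 0, 0, 0, 1],
)

```text
t: 22.7
position: [0.5357, -0.3276, 0.0063]
tool_rot: [[0.995, -0.097, -0.002], [-0.097, -0.995, -0.003], [-0.001, 0.003, -1.0]]
contact_force: [0.2, 1.9, 13.4]
finger_gap: 0.274
```

Contact at a reported z of about 0.007. I release and rise.

>>> send_rows(
  increments=[0, 0, -0.2, 0, 0, 0, 0.4, 0, 0, 0, 0, 0, 0, 0.2, 0, 0, 0, 0, 0, 0, 0, 0, 0, -1, 0, 0, 0, 0, 0, 0, -3, 0, 0, 0, 0, 0, 0, -4, 0, 0, 0, 0, 0, 0, -3, 0, 0, 0, 0, 0, 0, 0, 0, 0, 0, 0],
)

```text
t: 23.5
position: [0.5369, -0.3291, 0.121]
tool_rot: [[0.995, -0.097, 0.001], [-0.097, -0.995, -0.007], [0.002, 0.007, -1.0]]
contact_force: [0.5, -1.0, 0.4]
finger_gap: 0.503
```

Run:
```python
from meas import *
d=cam('top');print(tray(d));h=hsv(d)
m=((h[...,1]<60)&(h[...,2]>60)).astype(np.uint8)*255
for c in cnt(m,(195,240,140,235))[:4]: print('cap',rect(d,c,.042))
for c in cnt(m,(170,205,140,235))[:2]: print('bar',rect(d,c,.1))
for c in cnt(m,(130,225,330,400))[:4]: print('mk',rect(d,c,.028),c[:,0].min(0),c[:,0].max(0))
go(.484,.2293,.13,1)
```

```text
[ 609.9 -269.9  246.3  137.3   88.6]
cap [485.2 170.8  20.7  68.3  89.2]
cap [483.5 224.   20.7  68.3  89.3]
bar [555.4 253.   12.  137.    1.4]
bar [511.8 163.7  14.3   2.9  88.6]
mk [ 544.9 -274.8  208.8  195.8   88.6] [331 160] [400 225]
mk [ 730.8 -180.3    6.     6.2   88.1] [331 131] [333 133]
now [ 0.5359 -0.3277  0.1186] yaw -5.58 z [-0.001 -0.005 -1.   ] t 23.6 gap 0.5 F [ 0.2  0.1 -0.5]
turn z -0.115
before turn cm [-10.58 -54.93  -1.39] after turn [ -4.22 -55.78  -1.39]
```

Both remaining caps have shifted about 3 mm in -y (the block was nudged), so I'll aim at y = 0.226. Back for the middle marker.

>>> send_rows(
  increments=[0, -1.5, 0, 0, 0, -0.055, 0.12, 0, -3, 0, 0, 0, -0.06, 0.12, -0.3, -4.5, 0, 0, 0, 0, 0.12, -0.35, -4.5, 0, 0, 0, 0, 0.12, -0.35, -4.5, 0, 0, 0, 0, 0.12, -0.35, -4.5, 0, 0, 0, 0, 0.12, -0.35, -4.5, 0, 0, 0, 0, 0.12, -0.35, -4.5, 0, 0, 0, 0, 0.12],
)

```text
t: 24.35
position: [0.5102, -0.0089, 0.1141]
tool_rot: [[1.0, 0.021, -0.008], [0.021, -1.0, -0.001], [-0.008, 0.001, -1.0]]
contact_force: [0.1, -0.5, -1.4]
finger_gap: 0.44
```

>>> send_rows(
  increments=[-0.35, -4.5, 0, 0, 0, 0, 0.12, -0.35, -4.5, 0, 0, 0, 0, 0.12, -0.35, -4.5, 0, 0, 0, 0, 0.12, -0.35, -4.2, 0, 0, 0, 0, 0.12, -0.35, -3.2, 0, 0, 0, 0, 0.12, -0.35, -2, 0, 0, 0, 0, 0.12, 0, -1, 0, 0, 0, 0, 0.12, 0, 0, 0, 0, 0, 0, 0.12],
)

```text
t: 25.15
position: [0.4856, 0.2279, 0.114]
tool_rot: [[1.0, 0.022, -0.007], [0.022, -1.0, -0.003], [-0.007, 0.003, -1.0]]
contact_force: [0.4, -0.6, -0.3]
finger_gap: 0.437
```

Run:
```python
from meas import *
go(.482,.2258,.015,1)
d=cam('top');print(tray(d));h=hsv(d)
m=((h[...,1]<60)&(h[...,2]>60)).astype(np.uint8)*255
for c in cnt(m,(130,225,330,400))[:4]: print('mk',rect(d,c,.028),c[:,0].min(0),c[:,0].max(0))
save(d,'t4.png',(120,240,300,420),5)
```

```text
now [0.4856 0.2279 0.114 ] yaw 1.26 z [-0.007 -0.003 -1.   ] t 25.1 gap 0.437 F [ 0.4 -0.6 -0.3]
turn z 0.005
before turn cm [-0.3   0.18  9.9 ] after turn [-0.3   0.18  9.9 ]
[ 580.1 -266.6  241.4  189.8   84.4]
mk [ 572.  -332.3   24.1  139.5   85.8] [380 160] [389 206]
mk [ 730.8 -180.3    6.     6.2   88.1] [331 131] [333 133]
```

View pics/t4.png

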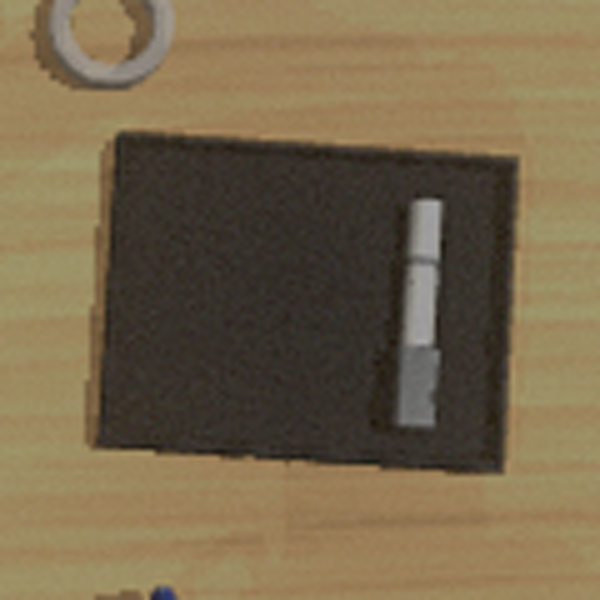

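Marker 1 lies flat in the tray, cap at (417,385) and barrel up to (425,200), clear of the walls. The tray hasn't moved. I descend on the second marker.

>>> send_rows(
  increments=[-0.3, 0.18, 2, 0, 0, 0, 0.12, 0, 0, 3, 0, 0, 0, 0.12, 0, 0, 2.4, 0, 0, 0, 0.12, 0, 0, 1, 0, 0, 0, 0.12, 0, 0, 1, 0, 0, 0, 0.12, 0, 0, 0.5, 0, 0, 0, 0.12, 0, 0, 0, 0, 0, 0, 0.12],
)

```text
t: 25.9
position: [0.4838, 0.224, 0.0161]
tool_rot: [[1.0, 0.017, -0.005], [0.017, -1.0, -0.002], [-0.005, 0.002, -1.0]]
contact_force: [-0.2, -0.8, 0.4]
finger_gap: 0.44
```

>>> send_rows(
  increments=[0, 0, 0, 0, 0, 0, 0.3, 0, 0, 0, 0, 0, 0, 1, 0, 0, 0, 0, 0, 0, 1, 0, 0, 0, 0, 0, 0, 1, 0, 0, 0, 0, 0, 0, 1],
)

```text
t: 26.4
position: [0.484, 0.2254, 0.0167]
tool_rot: [[1.0, 0.018, -0.004], [0.018, -1.0, -0.001], [-0.004, 0.001, -1.0]]
contact_force: [-0.2, 3.3, 4.8]
finger_gap: 0.275
```

>>> send_rows(
  increments=[0, -0.15, 0, 0, 0, 0, 1, -1, 0, 0, 0, 0, 0, 1, -1.5, 0, 0, 0, 0, 0, 1, -1.5, 0, 0, 0, 0, 0, 1, -1.5, 0, 0, 0, 0, 0, 1, -1.5, 0, 0, 0, 0, 0, 1, -1, 0, 0, 0, 0, 0, 1, 0, 0, 0, 0, 0, 0, 1],
)

```text
t: 27.2
position: [0.4011, 0.2239, 0.0163]
tool_rot: [[1.0, 0.018, -0.008], [0.018, -1.0, -0.003], [-0.008, 0.003, -1.0]]
contact_force: [0.5, 0.1, -0.6]
finger_gap: 0.269
```

>>> send_rows(
  increments=[0, 0, -1.5, 0, 0, 0, 1, 0, 0, -3, 0, 0, 0, 1, 0, 0, -3, 0, 0, 0, 1, 0, 0, -2.5, 0, 0, 0, 1, 0, 0, -1.2, 0, 0, 0.055, 1, 0, 0, 0, 0, 0, 0.06, 1, 0, 0, 0, 0, 0, 0, 1],
)

```text
t: 27.9
position: [0.4048, 0.2246, 0.1288]
tool_rot: [[0.995, -0.097, -0.004], [-0.097, -0.995, -0.002], [-0.003, 0.003, -1.0]]
contact_force: [0.2, -0.4, -0.4]
finger_gap: 0.273
```

Run:
```python
from meas import *
go(.540,-.265,.125,-5.5)
d=cam('top');print(tray(d));h=hsv(d)
m=((h[...,1]<60)&(h[...,2]>60)).astype(np.uint8)*255
for c in cnt(m,(195,240,140,235))[:4]: print('cap',rect(d,c,.042))
for c in cnt(m,(170,205,140,235))[:2]: print('bar',rect(d,c,.1))
```

```text
now [0.4048 0.2246 0.1288] yaw -5.59 z [-0.004 -0.002 -1.   ] t 27.9 gap 0.273 F [ 0.2 -0.4 -0.4]
turn z -0.002
before turn cm [18.23 47.41  0.45] after turn [18.15 47.44  0.45]
[ 580.2 -266.4  240.6  190.2   84.7]
cap [451.9 323.1 141.6  70.9  88.6]
cap [478.1 234.7  21.5  80.2  86.7]
cap [485.1 170.8  20.7  68.3  89.2]
cap [426.4 237.2  26.4   6.   21. ]
bar [555.4 253.   12.2 137.    1.4]
bar [511.8 163.7  14.3   2.9  88.6]
```

>>> send_rows(
  increments=[0.8, 2, 0, 0, 0, 0, 1, 1.3, 3.4, 0, 0, 0, 0, 1, 1.6, 4.2, 0, 0, 0, 0, 1, 1.6, 4.2, 0, 0, 0, 0, 1, 1.6, 4.2, 0, 0, 0, 0, 1, 1.6, 4.2, 0, 0, 0, 0, 1, 1.6, 4.2, 0, 0, 0, 0, 1, 1.6, 4.2, 0, 0, 0, 0, 1],
)

```text
t: 28.75
position: [0.4909, -0.0934, 0.1283]
tool_rot: [[0.995, -0.096, -0.006], [-0.096, -0.995, -0.002], [-0.006, 0.003, -1.0]]
contact_force: [1.0, 1.1, -1.0]
finger_gap: 0.272
```

>>> send_rows(
  increments=[1.6, 4.2, 0, 0, 0, 0, 1, 1.6, 4.2, 0, 0, 0, 0, 1, 1.6, 4, 0, 0, 0, 0, 1, 1, 2.6, 0, 0, 0, 0, 1, 0.7, 1.8, 0, 0, 0, 0, 1, 0, 0, 0, 0, 0, 0, 1, 0, 0, 0, 0, 0, 0, 1],
)

```text
t: 29.45
position: [0.5385, -0.2645, 0.1281]
tool_rot: [[0.995, -0.097, -0.007], [-0.097, -0.995, -0.001], [-0.006, 0.002, -1.0]]
contact_force: [0.7, -0.2, -0.6]
finger_gap: 0.269
```

Run:
```python
from meas import *
go(.542,-.265,.011,-5.5)
```

```text
now [ 0.5385 -0.2645  0.1281] yaw -5.58 z [-0.007 -0.001 -1.   ] t 29.4 gap 0.269 F [ 0.7 -0.2 -0.6]
turn z -0.001
before turn cm [ 0.43 -0.   11.7 ] after turn [ 0.43  0.   11.7 ]
```

>>> send_rows(
  increments=[0.3, 0, 2, 0, 0, 0, 1, 0, 0, 3, 0, 0, 0, 1, 0, 0, 3, 0, 0, 0, 1, 0, 0, 2, 0, 0, 0, 1, 0, 0, 1, 0, 0, 0, 1, 0, 0, 0.6, 0, 0, 0, 1, 0, 0, 0.4, 0, 0, 0, 1, 0, 0, 0, 0, 0, 0, 1],
)

```text
t: 30.25
position: [0.5419, -0.2652, 0.0092]
tool_rot: [[0.995, -0.097, -0.005], [-0.097, -0.995, -0.002], [-0.004, 0.003, -1.0]]
contact_force: [0.1, -0.1, -0.3]
finger_gap: 0.269
```

>>> send_rows(
  increments=[0, 0, 0.2, 0, 0, 0, 1, 0, 0, 0.1, 0, 0, 0, 1, 0, 0, 0, 0, 0, 0, 1],
)

```text
t: 30.55
position: [0.5427, -0.2658, 0.0074]
tool_rot: [[0.995, -0.097, -0.003], [-0.097, -0.995, -0.003], [-0.002, 0.003, -1.0]]
contact_force: [-0.5, 1.0, 6.6]
finger_gap: 0.273
```

>>> send_rows(
  increments=[0, 0, -0.1, 0, 0, 0, 0.4, 0, 0, 0, 0, 0, 0, 0.2, 0, 0, 0, 0, 0, 0, 0, 0, 0, -1, 0, 0, 0, 0, 0, 0, -3, 0, 0, 0, 0, 0, 0, -4, 0, 0, 0, 0, 0, 0, -3.5, 0, 0, -0.055, 0, 0, 0, 0, 0, 0, -0.06, 0.12],
)

```text
t: 31.35
position: [0.5446, -0.2676, 0.1273]
tool_rot: [[1.0, 0.02, 0.002], [0.02, -1.0, -0.007], [0.002, 0.007, -1.0]]
contact_force: [0.7, 0.4, -0.1]
finger_gap: 0.438
```

Run:
```python
from meas import *
go(.484,.1725,.115,1)
```

```text
now [ 0.5446 -0.2676  0.1273] yaw 1.13 z [ 0.002 -0.007 -1.   ] t 31.4 gap 0.438 F [ 0.7  0.4 -0.1]
turn z 0.002
before turn cm [ -5.2  -44.13   0.9 ] after turn [ -5.3  -44.11   0.9 ]
```

>>> send_rows(
  increments=[-0.3, -2, 0, 0, 0, 0, 0.12, -0.4, -3.3, 0, 0, 0, 0, 0.12, -0.5, -4.4, 0, 0, 0, 0, 0.12, -0.5, -4.4, 0, 0, 0, 0, 0.12, -0.5, -4.4, 0, 0, 0, 0, 0.12, -0.5, -4.4, 0, 0, 0, 0, 0.12, -0.5, -4.4, 0, 0, 0, 0, 0.12, -0.5, -4.4, 0, 0, 0, 0, 0.12],
)

```text
t: 32.15
position: [0.4993, 0.0529, 0.1221]
tool_rot: [[1.0, 0.017, -0.004], [0.017, -1.0, -0.002], [-0.004, 0.002, -1.0]]
contact_force: [1.4, 0.5, -0.0]
finger_gap: 0.443
```

>>> send_rows(
  increments=[-0.5, -4.4, 0, 0, 0, 0, 0.12, -0.5, -4.2, 0.3, 0, 0, 0, 0.12, -0.3, -2.4, 0.3, 0, 0, 0, 0.12, -0.2, -1.4, 0.3, 0, 0, 0, 0.12, 0, 0, 0, 0, 0, 0, 0.12, 0, 0, 0, 0, 0, 0, 0.12],
)

```text
t: 32.75
position: [0.4828, 0.1733, 0.1126]
tool_rot: [[1.0, 0.016, -0.004], [0.016, -1.0, -0.003], [-0.004, 0.003, -1.0]]
contact_force: [-0.3, -0.6, -0.7]
finger_gap: 0.433
```

```bash
cat > chk.py <<'E'
from meas import *
d=cam('top');print('tray',tray(d));h=hsv(d)
m=((h[...,1]<60)&(h[...,2]>60)).astype(np.uint8)*255
for c in cnt(m,(195,240,140,235))[:3]: print('cap',rect(d,c,.042))
for c in cnt(m,(170,205,140,235))[:2]: print('bar',rect(d,c,.1))
for c in cnt(m,(150,212,325,400))[:4]: print('mk',rect(d,c,.028))
E
python3 - <<'E'
import chk
from h import *
go(.484,.1725,.016,1)
E
```

```text
tray [ 579.9 -266.4  240.4  189.6   84.8]
cap [480.7 285.7 207.9 130.3  88.6]
cap [495.1 137.1  23.2  32.3  20.6]
cap [492.5 181.9  30.2  65.6  46.5]
bar [552.6 244.4 154.2  80.4  88.6]
bar [514.7 163.7   2.8   8.6  89.1]
mk [ 571.9 -332.4   24.1  139.8   85.7]
mk [ 577.9 -271.1   24.   137.7   84.6]
now [0.4829 0.1728 0.1126] yaw 0.86 z [-0.004 -0.003 -1.   ] t 32.8 gap 0.436 F [-0.1 -0.2  0.1]
turn z -0.002
before turn cm [ 0.15 -0.    9.66] after turn [ 0.15 -0.    9.66]
```

Run:
```python
from meas import *
a=np.load('side0.npy',allow_pickle=True).item()['color'];b=cam('side')['color']
df=(cv2.absdiff(a,b).max(2)>40);print(df[300:345,155:200].sum(), df[250:345,155:265].sum())
for n,x in(('0',a),('1',b)):
    h=cv2.cvtColor(x,cv2.COLOR_RGB2HSV);m=((h[...,0]<13)&(h[...,1]>135)).astype(np.uint8)[290:350,150:230];ys,xs=np.nonzero(m);print(n,len(xs),xs.min()+150,xs.mean()+150,ys.mean()+290,ys.max()+290)
```

```text
269 2195
0 190 160 192.28947368421052 319.5526315789474 345
1 172 160 193.17441860465118 319.9186046511628 346
```

Block unmoved. I descend on the third marker.

>>> send_rows(
  increments=[0.1, 0, 2, 0, 0, 0, 0.12, 0, 0, 3, 0, 0, 0, 0.12, 0, 0, 2.2, 0, 0, 0, 0.12, 0, 0, 1, 0, 0, 0, 0.12, 0, 0, 1, 0, 0, 0, 0.12, 0, 0, 0.4, 0, 0, 0, 0.12, 0, 0, 0, 0, 0, 0, 0.12],
)

```text
t: 33.55
position: [0.4831, 0.1744, 0.0163]
tool_rot: [[1.0, 0.017, -0.005], [0.017, -1.0, -0.002], [-0.005, 0.002, -1.0]]
contact_force: [0.5, 0.7, -0.5]
finger_gap: 0.442
```

>>> send_rows(
  increments=[0, 0, 0, 0, 0, 0, 0.3, 0, 0, 0, 0, 0, 0, 1, 0, 0, 0, 0, 0, 0, 1, 0, 0, 0, 0, 0, 0, 1, 0, 0, 0, 0, 0, 0, 1],
)

```text
t: 34.05
position: [0.4833, 0.1749, 0.0167]
tool_rot: [[1.0, 0.018, -0.004], [0.018, -1.0, -0.002], [-0.004, 0.002, -1.0]]
contact_force: [-0.3, 0.7, 4.5]
finger_gap: 0.268
```

>>> send_rows(
  increments=[-0.5, 0, 0, 0, 0, 0, 1, -1, 0, 0, 0, 0, 0, 1, -1.5, 0, 0, 0, 0, 0, 1, -1.5, 0, 0, 0, 0, 0, 1, -1.5, 0, 0, 0, 0, 0, 1, -1.2, 0, 0, 0, 0, 0, 1, -0.7, 0, 0, 0, 0, 0, 1, 0, 0, 0, 0, 0, 0, 1],
)

```text
t: 34.85
position: [0.4016, 0.1733, 0.0165]
tool_rot: [[1.0, 0.018, -0.008], [0.018, -1.0, -0.002], [-0.008, 0.002, -1.0]]
contact_force: [0.2, -0.3, -0.6]
finger_gap: 0.267
```

>>> send_rows(
  increments=[0, 0, -1.5, 0, 0, 0, 1, 0, 0, -3, 0, 0, 0, 1, 0, 0, -3, 0, 0, 0, 1, 0, 0, -2.5, 0, 0, 0, 1, 0, 0, -1.2, 0, 0, 0.055, 1, 0, 0, 0, 0, 0, 0.06, 1, 0, 0, 0, 0, 0, 0, 1],
)

```text
t: 35.55
position: [0.4048, 0.1738, 0.1289]
tool_rot: [[0.995, -0.097, -0.004], [-0.097, -0.995, -0.002], [-0.004, 0.003, -1.0]]
contact_force: [-1.0, -0.6, -1.0]
finger_gap: 0.266
```

Run:
```python
import chk
from h import *
go(.549,-.198,.125,-5.5)
```

```text
tray [ 580.  -266.6  241.   189.7   85.1]
cap [469.3 247.6 167.  109.5  88.6]
cap [423.1 171.7   2.9   8.9  89.1]
bar [555.5 254.4  12.2 134.4   1.5]
bar [513.3 166.5  20.    5.7  88.6]
mk [ 576.9 -271.    24.2  139.6   84.7]
mk [ 572.  -332.4   24.1  139.5   85.8]
now [0.4045 0.1736 0.1286] yaw -5.49 z [-0.005 -0.003 -1.   ] t 35.6 gap 0.266 F [-0.7  1.2 -0.9]
turn z 0.0
before turn cm [17.95 35.61  0.38] after turn [17.95 35.61  0.38]
```

>>> send_rows(
  increments=[1, 2, 0, 0, 0, 0, 1, 1.7, 3.4, 0, 0, 0, 0, 1, 2, 4, 0, 0, 0, 0, 1, 2, 4, 0, 0, 0, 0, 1, 2, 4, 0, 0, 0, 0, 1, 2, 4, 0, 0, 0, 0, 1, 2, 4, 0, 0, 0, 0, 1, 2, 4, 0, 0, 0, 0, 1],
)

```text
t: 36.4
position: [0.5222, -0.1352, 0.1281]
tool_rot: [[0.995, -0.096, -0.006], [-0.096, -0.995, -0.002], [-0.006, 0.002, -1.0]]
contact_force: [1.0, 0.4, -0.4]
finger_gap: 0.269
```

>>> send_rows(
  increments=[1.7, 3.4, 0, 0, 0, 0, 1, 1, 1.8, 0, 0, 0, 0, 1, 0.5, 1, 0, 0, 0, 0, 1, 0, 0, 0, 0, 0, 0, 1, 0, 0, 0, 0, 0, 0, 1],
)

```text
t: 36.9
position: [0.5474, -0.1965, 0.1281]
tool_rot: [[0.995, -0.096, -0.007], [-0.096, -0.995, -0.0], [-0.007, 0.001, -1.0]]
contact_force: [-0.5, 0.2, -0.4]
finger_gap: 0.264
```

Run:
```python
from h import *
go(.549,-.198,.009,-5.5)
```

```text
now [ 0.5474 -0.1965  0.1281] yaw -5.51 z [-0.007 -0.    -1.   ] t 36.9 gap 0.264 F [-0.5  0.2 -0.4]
turn z -0.0
before turn cm [ 0.26  0.12 11.9 ] after turn [ 0.26  0.12 11.9 ]
```

>>> send_rows(
  increments=[0.1, 0.1, 2, 0, 0, 0, 1, 0, 0, 3, 0, 0, 0, 1, 0, 0, 3, 0, 0, 0, 1, 0, 0, 2, 0, 0, 0, 1, 0, 0, 1, 0, 0, 0, 1, 0, 0, 0.6, 0, 0, 0, 1, 0, 0, 0.4, 0, 0, 0, 1, 0, 0, 0, 0, 0, 0, 1],
)

```text
t: 37.7
position: [0.5486, -0.1992, 0.009]
tool_rot: [[0.995, -0.097, -0.004], [-0.097, -0.995, -0.002], [-0.004, 0.003, -1.0]]
contact_force: [0.2, -0.7, -0.1]
finger_gap: 0.263
```

>>> send_rows(
  increments=[0, 0, 0.2, 0, 0, 0, 1, 0, 0, 0.1, 0, 0, 0, 1, 0, 0, 0, 0, 0, 0, 1],
)

```text
t: 38.0
position: [0.5492, -0.1998, 0.0071]
tool_rot: [[0.995, -0.097, -0.003], [-0.097, -0.995, -0.002], [-0.003, 0.003, -1.0]]
contact_force: [0.3, 0.2, 6.2]
finger_gap: 0.269
```

>>> send_rows(
  increments=[0, 0, -0.1, 0, 0, 0, 0.4, 0, 0, 0, 0, 0, 0, 0.2, 0, 0, 0, 0, 0, 0, 0, 0, 0, -1, 0, 0, 0, 0, 0, 0, -3, 0, 0, 0, 0, 0, 0, -4, 0, 0, 0, 0, 0, 0, -4, 0, 0, 0, 0, 0, 0, -3, 0, 0, 0, -1],
)

```text
t: 38.8
position: [0.5494, -0.1998, 0.1597]
tool_rot: [[0.995, -0.098, -0.003], [-0.098, -0.995, -0.003], [-0.003, 0.004, -1.0]]
contact_force: [0.8, -1.0, 0.6]
finger_gap: 0.655
```

Run:
```python
import chk
from h import *
go(.558,.256,.17,91)
```

```text
tray [ 520.5 -276.7   65.8  102.6   11.9]
cap [449.3 156.3  79.5  73.8  88.6]
bar [555.5 254.4  12.  134.4   1.4]
mk [ 578.2 -268.5  223.6  184.4   88.6]
now [ 0.5516 -0.2013  0.1638] yaw -5.62 z [ 0.003 -0.006 -1.   ] t 38.9 gap 0.739 F [ 1.3 -0.6  3.2]
turn z -1.686
before turn cm [ -3.84 -45.57  -0.87] after turn [45.71  1.44 -0.87]
```

```bash
cat > blk.py <<'E'
from meas import *
def blk(d,roi,z=.052):
    r0,r1,c0,c1=roi
    lab=cv2.cvtColor(d['color'],cv2.COLOR_RGB2LAB).astype(int)
    a=lab[...,1]; m=(a>lab[330,300,1]+9).astype(np.uint8)*255
    m=cv2.morphologyEx(m,cv2.MORPH_CLOSE,np.ones((7,7),np.uint8))
    for c in cnt(m,roi)[:2]: print('block',rect(d,c,z),cv2.contourArea(c),c[:,0].min(0),c[:,0].max(0))
if __name__=='__main__':
    for d in(np.load('top0.npy',allow_pickle=True).item(),cam('top')):
        lab=cv2.cvtColor(d['color'],cv2.COLOR_RGB2LAB);print(lab[182,165],lab[200,185],lab[330,300],lab[160,190]);blk(d,(165,215,140,235))
    save(d,'t5.png',(60,280,120,420),2.6)
E
python3 blk.py
```

```text
[119 142 156] [114 141 157] [105 134 148] [148 127 152]
[120 142 158] [116 140 158] [150 128 153] [151 129 152]
block [554.7 254.3  79.1 208.3   1.9] 1772.5 [152 178] [223 207]
```

View pics/t5.png

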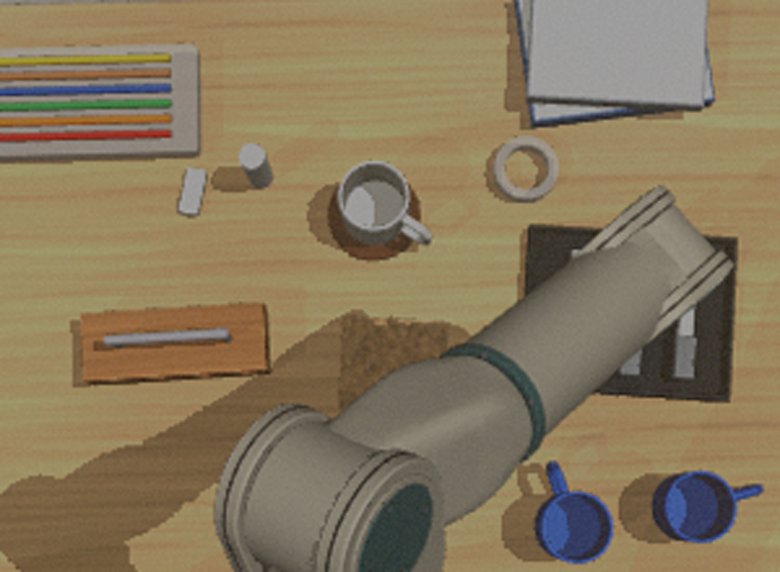

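The tray holds all three markers (partly hidden by the arm). The mug rim is centred at (374,200) on the coaster, and the block at (175,343) has its bar on top. I turn the tool and go for the bar.

>>> send_rows(
  increments=[0, 0, 0, 0, 0, -0.14, -1, 0, 0, 0, 0, 0, -0.14, -1, 0, 0, 0, 0, 0, -0.14, -1, 0, 0, 0, 0, 0, -0.14, -1, 0, 0, 0, 0, 0, -0.14, -1, 0, 0, 0, 0, 0, -0.14, -1, 0, 0, 0, 0, 0, -0.14, -1, 0, 0, 0, 0, 0, -0.14, -1],
)

```text
t: 39.7
position: [0.5484, -0.199, 0.1562]
tool_rot: [[0.516, 0.856, -0.006], [0.856, -0.516, -0.002], [-0.005, -0.004, -1.0]]
contact_force: [0.8, 0.8, 0.3]
finger_gap: 1.002
```

>>> send_rows(
  increments=[0, 0, 0, 0, 0, -0.14, -1, 0, 0, 0, 0, 0, -0.14, -1, 0, 0, 0, 0, 0, -0.14, -1, 0, 0, 0, 0, 0, -0.146, -1, 2, 0, 0, 0, 0, 0, -1, 4, 0.2, 0, 0, 0, 0, -1, 4, 0.2, 0, 0, 0, 0, -1, 4, 0.2, 0, 0, 0, 0, -1],
)

```text
t: 40.5
position: [0.5518, -0.0579, 0.156]
tool_rot: [[-0.017, 1.0, -0.006], [1.0, 0.017, -0.002], [-0.002, -0.006, -1.0]]
contact_force: [0.2, 0.3, 0.5]
finger_gap: 1.0
```

>>> send_rows(
  increments=[4, 0.2, 0, 0, 0, 0, -1, 4, 0.2, 0, 0, 0, 0, -1, 4, 0.2, 0, 0, 0, 0, -1, 4, 0.2, 0, 0, 0, 0, -1, 4, 0.2, 0, 0, 0, 0, -1, 4, 0.2, 0, 0, 0, 0, -1, 4, 0, 0, 0, 0, 0, -1, 2, 0, 0, 0, 0, 0, -1],
)

```text
t: 41.3
position: [0.5576, 0.246, 0.1549]
tool_rot: [[-0.023, 1.0, -0.007], [1.0, 0.023, -0.0], [-0.0, -0.007, -1.0]]
contact_force: [-0.7, 0.2, 0.3]
finger_gap: 0.997
```

Run:
```python
from meas import *
go(.5575,.256,.06,91.4)
print(ctrl.get_obs()['qpos'])
a=np.load('side0.npy',allow_pickle=True).item()['color'];b=cam('side')['color']
for n,x in(('0',a),('1',b)):
    h=cv2.cvtColor(x,cv2.COLOR_RGB2HSV);m=((h[...,0]<13)&(h[...,1]>135)).astype(np.uint8)[290:350,150:230];ys,xs=np.nonzero(m);print(n,len(xs),xs.min()+150,xs.mean()+150,ys.mean()+290,ys.max()+290)
```

```text
now [0.5576 0.246  0.1549] yaw 91.3 z [-0.007 -0.    -1.   ] t 41.3 gap 0.997 F [-0.7  0.2  0.3]
turn z -0.002
before turn cm [1.   0.07 9.49] after turn [1.   0.07 9.49]
[-0.64938138  0.66506658  0.30924923  1.69920113 -0.26179596  0.82438638
 -0.19915651]
0 190 160 192.28947368421052 319.5526315789474 345
1 252 160 190.53968253968253 320.5753968253968 346
```

>>> send_rows(
  increments=[0.3, 0, 2, 0, 0, 0, -1, 0, 0, 3, 0, 0, 0, -1, 0, 0, 2, 0, 0, 0, -1, 0, 0, 1, 0, 0, 0, -1, 0, 0, 0.8, 0, 0, 0, -1, 0, 0, 0.7, 0, 0, 0, -1, 0, 0, 0, 0, 0, 0, -1],
)

```text
t: 42.05
position: [0.5584, 0.2437, 0.0603]
tool_rot: [[-0.018, 1.0, -0.006], [1.0, 0.018, -0.002], [-0.002, -0.006, -1.0]]
contact_force: [-0.5, -0.8, 0.8]
finger_gap: 0.998
```

Run:
```python
from meas import *
go(.5575,.256,.06,91.4)
d=cam('side');im=save(d,'s9.png',(200,350,140,300),4)
```

```text
now [0.5584 0.2437 0.0603] yaw 91.02 z [-0.006 -0.002 -1.   ] t 42.0 gap 0.998 F [-0.5 -0.8  0.8]
turn z -0.007
before turn cm [ 1.23 -0.07  0.03] after turn [ 1.23 -0.06  0.03]
```

View pics/s9.png

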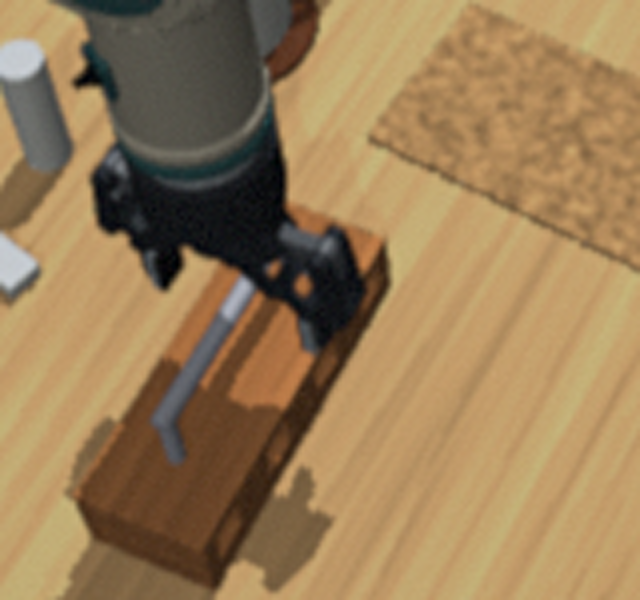

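The jaws straddle the bar: left finger at (155,265), right finger at (330,300), bar between them at (240,295). I shift 12 mm along the bar and close.

>>> send_rows(
  increments=[1.2, 0, 0, 0, 0, 0, -1, 0, 0, 0, 0, 0, 0, -0.3, 0, 0, 0, 0, 0, 0, 0.4, 0, 0, 0, 0, 0, 0, 1, 0, 0, 0, 0, 0, 0, 1, 0, 0, 0, 0, 0, 0, 1, 0, 0, 0, 0, 0, 0, 1, 0, 0, 0, 0, 0, 0, 1],
  newtons=100,
)

```text
t: 42.9
position: [0.5595, 0.2556, 0.0608]
tool_rot: [[-0.018, 1.0, -0.003], [1.0, 0.018, -0.002], [-0.002, -0.003, -1.0]]
contact_force: [3.2, 0.6, 0.2]
finger_gap: 0.107
```

>>> send_rows(
  increments=[0, 0, 0, 0, 0, 0, 1, 0, 0, 0, 0, 0, 0, 1, 0, 0, -0.5, 0, 0, 0, 1, 0, 0, -1, 0, 0, 0, 1, 0, 0, -1, 0, 0, 0, 1, 0, 0, 0, 0, 0, 0, 1],
)

```text
t: 43.5
position: [0.5591, 0.2565, 0.0871]
tool_rot: [[-0.018, 1.0, -0.003], [1.0, 0.018, -0.001], [-0.001, -0.003, -1.0]]
contact_force: [0.5, 0.4, -6.7]
finger_gap: 0.104
```

Run:
```python
from meas import *
go(.465,.0147,.10,176)
```

```text
now [0.5591 0.2565 0.0871] yaw 91.05 z [-0.003 -0.001 -1.   ] t 43.5 gap 0.104 F [ 0.5  0.4 -6.7]
turn z -1.483
before turn cm [-24.01  -9.85  -1.23] after turn [  7.7  -24.78  -1.23]
```

The block is lifted (6.7 N, about its weight) and jaw-centred at x = 0.559. I turn it 85° and carry it low to the mat.

>>> send_rows(
  increments=[0, 0, 0, 0, 0, -0.06, 1, 0, 0, 0, 0, 0, -0.1, 1, 0, 0, 0, 0, 0, -0.13, 1, 0, 0, 0, 0, 0, -0.13, 1, 0, 0, 0, 0, 0, -0.13, 1, 0, 0, 0, 0, 0, -0.13, 1, 0, 0, 0, 0, 0, -0.13, 1, 0, 0, 0, 0, 0, -0.13, 1],
)

```text
t: 44.3
position: [0.5581, 0.2556, 0.0855]
tool_rot: [[-0.821, 0.571, -0.006], [0.571, 0.821, -0.003], [0.003, -0.006, -1.0]]
contact_force: [-1.0, 0.1, -8.2]
finger_gap: 0.106
```

>>> send_rows(
  increments=[0, 0, 0, 0, 0, -0.13, 1, 0, 0, 0, 0, 0, -0.13, 1, 0, 0, 0, 0, 0, -0.13, 1, 0, 0, 0, 0, 0, -0.1, 1, 0, 0, 0, 0, 0, -0.05, 1, 0, 0, 0, 0, 0, 0, 1, 0, 0, 0, 0, 0, 0, 1],
)

```text
t: 45.0
position: [0.5584, 0.2555, 0.0855]
tool_rot: [[-0.997, 0.074, -0.005], [0.074, 0.997, -0.003], [0.005, -0.003, -1.0]]
contact_force: [0.1, -0.3, -7.3]
finger_gap: 0.106
```

Run:
```python
from meas import *
go(.464,.0147,.087,176.1)
```

```text
now [0.5584 0.2555 0.0855] yaw 175.73 z [-0.005 -0.003 -1.   ] t 45.0 gap 0.106 F [ 0.1 -0.3 -7.3]
turn z -0.006
before turn cm [  7.62 -24.72  -0.03] after turn [  7.78 -24.67  -0.03]
```

>>> send_rows(
  increments=[0.5, -1.6, 0, 0, 0, 0, 1, 0.9, -3, 0, 0, 0, 0, 1, 1.2, -4, 0, 0, 0, 0, 1, 1.2, -4, 0, 0, 0, 0, 1, 1.2, -4, 0, 0, 0, 0, 1, 1.1, -3.6, 0, 0, 0, 0, 1, 0.8, -2.8, 0, 0, 0, 0, 1, 0.6, -1.7, 0, 0, 0, 0, 1],
)

```text
t: 45.8
position: [0.4647, 0.0118, 0.087]
tool_rot: [[-0.997, 0.077, -0.006], [0.077, 0.997, -0.004], [0.005, -0.005, -1.0]]
contact_force: [0.2, 0.0, -7.0]
finger_gap: 0.104
```

>>> send_rows(
  increments=[0, 0, 0, 0, 0, -0.006, 1, 0, 0, 0, 0, 0, 0, 1, 0, 0, 0, 0, 0, 0, 1],
)

```text
t: 46.1
position: [0.467, 0.0163, 0.087]
tool_rot: [[-0.998, 0.066, -0.003], [0.066, 0.998, -0.001], [0.003, -0.001, -1.0]]
contact_force: [0.5, 1.2, -7.6]
finger_gap: 0.103
```

Run:
```python
from meas import *
go(.466,.0147,.0645,176.1)
```

```text
now [0.467  0.0163 0.087 ] yaw 176.21 z [-0.003 -0.001 -1.   ] t 46.1 gap 0.103 F [ 0.5  1.2 -7.6]
turn z 0.002
before turn cm [ 0.08 -0.16  2.25] after turn [ 0.08 -0.16  2.25]
```

>>> send_rows(
  increments=[0.1, -0.15, 0.8, 0, 0, 0, 1, 0, 0, 0.6, 0, 0, 0, 1, 0, 0, 0.4, 0, 0, 0, 1, 0, 0, 0.2, 0, 0, 0, 1, 0, 0, 0.1, 0, 0, 0, 1, 0, 0, 0, 0, 0, 0, 1],
)

```text
t: 46.7
position: [0.4645, 0.0136, 0.0655]
tool_rot: [[-0.998, 0.067, -0.005], [0.067, 0.998, -0.002], [0.005, -0.003, -1.0]]
contact_force: [0.3, 1.0, -8.0]
finger_gap: 0.109
```

>>> send_rows(
  increments=[0, 0, 0.1, 0, 0, 0, 1, 0, 0, 0.1, 0, 0, 0, 1, 0, 0, 0, 0, 0, 0, 1],
)

```text
t: 47.0
position: [0.4647, 0.014, 0.0645]
tool_rot: [[-0.998, 0.066, -0.004], [0.066, 0.998, -0.002], [0.004, -0.002, -1.0]]
contact_force: [-2.6, 1.7, 3.9]
finger_gap: 0.104
```

Contact at 0.0645 as expected. I open and rise straight, then move aside for a clear check.

>>> send_rows(
  increments=[0, 0, 0, 0, 0, 0, 0.5, 0, 0, 0, 0, 0, 0, 0, 0, 0, 0, 0, 0, 0, -0.6, 0, 0, 0, 0, 0, 0, -1, 0, 0, 0, 0, 0, 0, -1, 0, 0, -1.5, 0, 0, 0, -1, 0, 0, -4, 0, 0, 0, -1, 0, 0, -5, 0, 0, 0, -1],
)

```text
t: 47.8
position: [0.4635, 0.0137, 0.1684]
tool_rot: [[-0.998, 0.066, -0.01], [0.066, 0.998, -0.002], [0.01, -0.003, -1.0]]
contact_force: [1.4, 0.4, 0.0]
finger_gap: 0.999
```

>>> send_rows(
  increments=[0, 2, -2, 0, 0, 0, -1, 0, 4.5, -2, 0, 0, 0, -1, 0, 4.5, 0, 0, 0, 0, -1, 0, 4.5, 0, 0, 0, 0, -1, 0, 4.5, 0, 0, 0, 0, -1, 0, 4.5, 0, 0, 0, 0, -1, 0, 4.5, 0, 0, 0, 0, -1, 0, 3, 0, 0, 0, 0, -1],
)

```text
t: 48.6
position: [0.4858, 0.3372, 0.2077]
tool_rot: [[-0.998, 0.064, -0.005], [0.064, 0.998, -0.0], [0.005, -0.001, -1.0]]
contact_force: [-1.1, 0.7, -0.4]
finger_gap: 0.995
```

>>> send_rows(
  increments=[-1, 3, 0, 0, 0, 0, -1, -1, 3, 0, 0, 0, 0, -1, 0, 2, 0, 0, 0, 0, -1, 0, 0, 0, 0, 0, 0, -1],
)

```text
t: 49.0
position: [0.5106, 0.4153, 0.2068]
tool_rot: [[-0.998, 0.063, -0.006], [0.063, 0.998, 0.0], [0.006, -0.0, -1.0]]
contact_force: [0.2, 0.3, -0.0]
finger_gap: 1.002
```

Run:
```python
from blk import *
st()
t=cam('top');s=cam('side')
print('tray',tray(t));h=hsv(t)
m=((h[...,1]<60)&(h[...,2]>60)).astype(np.uint8)*255
for c in cnt(m,(150,212,310,400))[:4]: print('mk',rect(t,c,.028))
a=cv2.resize(t['color'][90:280,150:420],None,fx=2.9,fy=2.9,interpolation=cv2.INTER_CUBIC)[:,:,::-1]
cv2.imwrite('pics/final.png',a)
```

```text
t 49.0 p [0.5106 0.4153 0.2068] F [ 0.2  0.3 -0. ] gap 1.002
[[-0.998  0.063 -0.006]
 [ 0.063  0.998  0.   ]
 [ 0.006 -0.    -1.   ]]
tray [ 563.4 -249.3  241.5  189.2   84.6]
mk [ 554.2 -313.7   24.1  139.5   85.8]
mk [ 559.2 -253.8   23.6  139.4   83.6]
mk [ 568.  -186.1   24.1  136.8   86.1]
```

View pics/final.png

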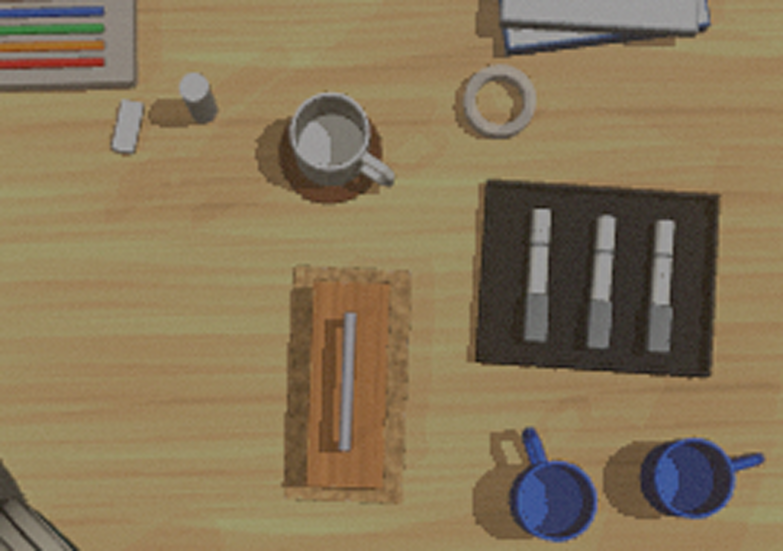

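The final picture shows three markers flat in the tray and the mug on the coaster. The block stands upright on the mat, aligned with it. The tray was knocked about 25 mm with the markers still inside. I'll put numbers on the centring.

Run:
```python
from meas import *
d=cam('top');t0=np.load('top0.npy',allow_pickle=True).item();h=cv2.cvtColor(d['color'],cv2.COLOR_RGB2LAB).astype(int)
g=lambda x,y,z: ray(d,(x+.5)/2.9+149.5,(y+.5)/2.9+89.5,z)*1000
for n,z,cs in(('blk',.056,((315,280),(390,283),(383,490),(308,487))),('mat',.004,((293,266),(411,270),(403,504),(285,500)))):
    p=np.array([g(x,y,z) for x,y in cs]);e=p[0]-p[3];print(n,p.mean(0).round(1),np.degrees(np.arctan2(e[1],e[0])).round(1),np.linalg.norm(e).round(1))
print('mug',g(330,133,.088).round(1))
# mug rim by circle, coaster by its original contour
m=((hsv(d)[...,1]<60)&(hsv(d)[...,2]>85)).astype(np.uint8)*255
c=cnt(m,(115,170,245,277))[0];print('mug left/top/bottom px',c[:,0].min(0),c[:,0].max(0), 'center-from',proj(d,(.709,.028,.088)))
A=cv2.cvtColor(t0['color'],cv2.COLOR_RGB2LAB)[...,0];co=(A[120:165,240:290]<90).astype(np.uint8);k=max(cv2.findContours(co,0,1)[0],key=cv2.contourArea);(u,v),r=cv2.minEnclosingCircle(k);print('coaster',(u+240,v+120,r),ray(t0,u+240,v+120,.006)*1000)
```

```text
blk [460.4  13.   56. ] -3.2 209.3
mat [464.   14.6   4. ] -3.1 244.8
mug [710.7  25.8  88. ]
mug left/top/bottom px [251 123] [277 150] center-from (np.float64(262.73347735074975), np.float64(136.1318388098221))
coaster (263.2663822174072, 142.52849006652832, 17.623327255249023) [708.47425116  28.45441813   6.        ]
```

The block is within 4 mm of the mat centre and aligned to 0.1°. The mug is within about 4 mm of the coaster centre. Handing in.

```bash
python3 -c "
from plant import ctrl
print(ctrl.close_job())"
```

```text
the job is handed in; nothing more can be done
None
```

The desk is tidied and the job is handed in; the robot finished at about 49 s of the 210 s allowed, with the gripper open and clear of everything.

- **Mug:** moved by its handle onto the coaster. The last picture put it about 2–4 mm from the coaster's centre.
- **Markers:** three were present. Each was drawn straight out of the block and lies flat in the tray.
- **Block:** lifted empty by its bar and set upright on the cork mat. It is wholly on the mat, about 4 mm off centre, with the long sides parallel to within about 0.1°.
- **Bystanders:** in the last picture the glue stick, tape roll, eraser and the blue mugs were where they started. I never went near the purple mug, but the last picture does not show it.

**What disagreed:**
- **Tool height:** the gripper's real height was about 30 mm above what the arm reported. My first attempt on a marker therefore closed on nothing above it and disturbed nothing, and I worked with the corrected height after that. The mug had been gripped before I found this, so it was held higher on the handle than planned, but it stayed upright.
- **Tray:** it shifted about 25 mm near the end, while the robot was away from it. All three markers stayed inside.

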